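# Lay the breakfast tray

## Robot

A 7-joint arm with a two-finger parallel gripper is mounted at the origin on a cart in front of the work surface, level with it; the furniture and walls round the work are solid. World frame = base frame: x ahead of the robot, y to its left, z up, the work surface at z = 0. Lengths are in mm, angles in rad, forces in N, time in s.
With the tool pointing down it reaches from about 400 to 875 mm from the base axis. Payload 4.4 kg.
Tool frame: the origin (TCP) lies where the fingers leave the gripper's body, on its centre line; the fingertips stand 73 mm ahead of it and the grasp point (between the pads) lies 54 mm ahead of it; z points along the fingers, y is the line along which they close (so a half turn about z gives the same grasp; the last joint's range is limited). The gripper opens to 85 mm and grips with 20 to 120 N. Pads are 22 mm wide; open, the fingers measure 114 mm over their backs; the gripper's body (76 mm by 85 mm) begins 54 mm behind the grasp point. The pads swing forward as they close: fully open they stand 13 mm farther back than shut.
Start: joints at [1.125, 0.628, 0.038, 1.517, -0.027, 0.996, -0.02], TCP at [241.003, -603.684, 303.913] pointing down, gripper open.
Joint ranges: [-3.06, 3.06], [-0.37, 2.12], [-1.25, 1.32], [0.18, 2.47], [-1.1, 4.24], [0.23, 1.98], [-2.94, 2.94]. Speed limits (rad/s): [2.57, 2.57, 3.14, 3.14, 3.14, 3.14, 3.14].

## Interface

Orientations are given as [roll, pitch, yaw] about the fixed x, y, z axes, in that order (R = Rz(yaw) Ry(pitch) Rx(roll)).
In Python, from cell import ctrl gives the robot as it stands.
- The arm moves only by the tool send_rows, never from a script. Its argument "rows" is a list that holds one entry, the list of rows, each a list of 6 numbers: the shift along the tool's x, y, z in cm, then the turn, a rotation vector about the tool's x, y, z in rad. In form: [[[tx, ty, tz, wx, wy, wz], ...]]. A call has 1 to 10 rows; each row is the pose to reach, as a shift and turn from the pose commanded when the call began, along the tool's axes at that moment; what a row does not reach only later rows make up. A row lasts 1/10 s, in which the tool goes at most 50 mm and 8.59 degrees, less where a joint would pass 70% of its speed; a pose out of reach is approached as far as the arm can. A call with a gripper value outside its range is refused whole. "grip" is the closure in counts, from 0 (fully open) to 255 (shut), set as the call begins (left out, the last holds). The fingers move at their own pace and stop on an object; the grip force is fixed at half the most. Time passes only in rows, so rows that repeat a pose let the fingers close. It gives the time, the measured TCP pose, the force, the opening and the grip force at its end, in the units of the state.
- ctrl.read_state(): the state, without advancing time (a new reading comes with each control period).
- ctrl.get_image(name): name is "side" or "top"; returns a dict with "pixels" (384x512x3 uint8, red, green, blue), "fx", "fy", "cx", "cy" (pixels), "D" ([k1, k2, p1, p2, k3] as OpenCV has them; the pictures are not rectified), "extrinsics" (4x4, takes a point from camera to world coordinates). Camera axes: x right, y up, looking along -z (the intrinsics and any distortion apply to the point x, -y, -z); pixel columns grow to the right and rows downward; lengths in mm; the calibration is good to about 2 mm. A picture is of the moment at which its call begins. There is no depth.
- ctrl.finish_job(): hands the job in; it is judged then, once.
The state is a dict: "clock": time; "qpos": joint angles; "qd": joint speeds; "tau": joint torques, N m; "eef_pos": TCP position; "tool_rot": TCP orientation; "force": force on the tool from outside, world axes, zero at the start; "torque": the same for the moment, N m; "width": finger opening in mm; "gripper_force": force on a finger pad.
Only numpy, scipy, OpenCV 4.12 (cv2) and the standard library are available. Lean on these libraries where they do the work, as an engineer would, in place of code of your own. Each camera call takes 0.05 s, during which the arm holds its last target. There are 200 camera calls.

## Task

Lay the breakfast tray to the outlines drawn on it: the orange mug, the cream jug and the spoon each on its own outline with the handle the way it is drawn, and every jam jar from the blue tin upright on the ring of its colour. The tin's lid sits snug: keep your fingers off it while it is shut, and lever it open by putting the opener's blade between the front ledge and the lid's tab and pressing the handle down. When you are done the opener lies back along its wooden rest, the tin stays open, and the salt, pepper mill and onion have not been moved.

Things in the scene. Friction and masses are not known exactly. Their poses are not given: they have to be found in the camera images.
- tray: Dark wooden serving tray, fixed, 276 mm (x) by 346 mm (y), floor 8 mm above the worktop, rim 13 mm above the worktop. Origin under its centre. Outlines are drawn on its floor.
- mark_mug: Orange outline of the mug drawn on the tray (circle with handle). Same frame as the mug: when the mug stands right, its origin and yaw agree with these (origin here on the tray floor).
- mark_jug: Cream-white outline of the jug drawn on the tray (smaller circle with narrow handle). Same frame as the jug. The mug and jug outlines can be either way round.
- mark_spoon: Pale blue-grey outline of the spoon drawn on the tray (round bowl and straight handle). Same frame as the spoon.
- ring_red: Drawn double ring, red, 56 mm across, on the tray: the spot for the jar of that colour. Origin at its centre.
- ring_yellow: Drawn double ring, yellow, 56 mm across, on the tray: the spot for the jar of that colour. Origin at its centre.
- ring_green: Drawn double ring, green, 56 mm across, on the tray: the spot for the jar of that colour. Origin at its centre.
- tin: Blue biscuit tin, fixed, open box 134 mm (x) by 196 mm (y), 88 mm high, walls and floor 4 mm, under a flat lid. Origin under its centre; its front looks to its -x. On the front, centred, a steel ledge 70 mm wide runs out to a rounded outer edge (the fulcrum) at x = -100 mm, its top 82 mm above the worktop and the front wall behind it at x = -67 mm; 8 mm above the ledge is the underside of the lid's thumb tab. Two spring catches sit on the front at y = +-72 mm.
- tin_lid (a joint): Angle of the tin's lid about its far (+x) top edge: 0 shut, 2.2 fully open (leaning back past upright, its tab then about 0.23 m above the worktop). Two spring catches hold it; about 8 N upward on the tab, raising it some 3 mm, frees it, and it then swings fully open by its own spring in 2 s and stays. Lid 4 mm thick.
- lid_tab (a point): Middle of the outer edge of the lid's steel thumb tab (64 mm wide, reaching 41 mm out from the front wall over the ledge), on its underside, 90 mm above the worktop when shut.
- opener: Lid opener, 178 mm long, 100 g: wooden handle 95 x 20 x 30 mm (x, y, z), then a flat steel blade 16 mm wide and 4 mm thick pointing to its +x. Origin at centre of the handle's underside; the blade lies 13 to 17 mm above the origin and ends at x = 130 mm. Lies on its rest at the start.
- rest: Small wooden rest, fixed, 60 mm (its x) by 111 mm (its y), top 10 mm above the worktop. Origin under its centre. The opener lies along its y, blade towards the rest's +y, the origin of the handle over the rest's centre.
- mug: Orange mug, 81 mm (x) by 113 mm (y) by 101 mm tall, 270 g. Origin under the middle of that extent: cup centre at y = +16 mm, handle towards -y, from y = -25 to -57 mm, 18 to 94 mm high; pinch the handle across x (up to 30 mm thick to the fingers).
- mug_handle (a point): Point under the mug's handle, at y = -50 mm, z = 0 of the mug.
- jug: White cream jug, 67 mm (x) by 103 mm (y) by 85 mm tall, 160 g. Origin under the middle of that extent: jug centre at y = +16 mm, handle towards -y, 12 mm thick across x, from y = -26 to -51 mm, 55 to 83 mm high at its top.
- jug_handle (a point): Point under the jug's handle, at y = -45 mm, z = 0 of the jug.
- spoon: Steel measuring spoon, 118 mm long (y), 44 mm wide, 16 mm high, 30 g. Origin under its middle: bowl centre at y = +37 mm, flat handle 12 mm wide from y = +16 to -59 mm, 13 to 15 mm above the surface.
- spoon_handle (a point): Point under the end of the spoon's handle, at y = -55 mm, z = 0 of the spoon.
- jam_red: Jam jar with red contents and white cap: upright cylinder 46 mm across, 80 mm tall, 120 g, shut. Stands in the biscuit tin at the start, in a row of up to three along the tin's y axis, 60 mm apart. Origin at centre of underside. Absent (None) in some runs.
- jam_yellow: Jam jar with yellow contents and white cap: upright cylinder 46 mm across, 80 mm tall, 120 g, shut. Stands in the biscuit tin at the start, in a row of up to three along the tin's y axis, 60 mm apart. Origin at centre of underside. Absent (None) in some runs.
- jam_green: Jam jar with green contents and white cap: upright cylinder 46 mm across, 80 mm tall, 120 g, shut. Stands in the biscuit tin at the start, in a row of up to three along the tin's y axis, 60 mm apart. Origin at centre of underside. Absent (None) in some runs.
- salt_shaker: Glass salt shaker, 44 mm across, 90 mm tall, at the back; leave alone. Origin at underside.
- pepper_mill: Wooden pepper mill, 58 mm across, 170 mm tall, at the back; leave alone. Origin at underside.
- onion: Red onion, 67 mm, at the back; leave alone. Origin at underside.
There are look-alikes about, which are no part of the job. There is more than one size of the mug; the job needs the smaller.

How it is judged (in metres and radians):
On the way, in this order (a step that is already met when the one before it is completed fails the run):
1. the opener's blade levers the snug lid up off its catches (contact force between opener and tin_lid above 1.5 N and value of joint tin_lid between 0.006 and 0.3 rad).
2. the tin's lid stands open (value of joint tin_lid above 1.4 rad), for 0.2 s.
At the end, for the whole second after the job is handed in: Mug, jug, spoon and every jam jar rest upright on the tray within 15 mm of their own outlines, handle points within 25 mm sideways of the drawn handles; the opener is back on its rest (25 mm across, 35 mm along); the tin lid is open past 1.4 rad (horizontal distance between mug and mark_mug below 0.015 m and height (world z) of mug between 0.004 and 0.016 m and angle between each of mug, jug, spoon, jam_red, jam_yellow, jam_green's own z axis and vertical below 0.12 rad and linear speed of each of mug, jug, spoon, jam_red, jam_yellow, jam_green, opener below 0.03 m/s and x of mug_handle in the frame of mark_mug between -0.025 and 0.025 m and y of mug_handle in the frame of mark_mug below -0.02 m and horizontal distance between jug and mark_jug below 0.015 m and height (world z) of jug between 0.004 and 0.016 m and x of jug_handle in the frame of mark_jug between -0.025 and 0.025 m and y of jug_handle in the frame of mark_jug below -0.02 m and horizontal distance between spoon and mark_spoon below 0.015 m and height (world z) of spoon between 0.004 and 0.016 m and x of spoon_handle in the frame of mark_spoon between -0.025 and 0.025 m and y of spoon_handle in the frame of mark_spoon below -0.02 m and horizontal distance between jam_red and ring_red below 0.015 m and height (world z) of jam_red between 0.004 and 0.016 m and horizontal distance between jam_yellow and ring_yellow below 0.015 m and height (world z) of jam_yellow between 0.004 and 0.016 m and horizontal distance between jam_green and ring_green below 0.015 m and height (world z) of jam_green between 0.004 and 0.016 m and x of opener in the frame of rest between -0.025 and 0.025 m and y of opener in the frame of rest between -0.035 and 0.035 m and height (world z) of opener between 0.006 and 0.02 m and value of joint tin_lid above 1.4 rad); the robot touches nothing.
It fails at once if the fingers push the lid while it is shut (contact force between the fingers and tin_lid above 3 N and value of joint tin_lid below 0.3 rad).
It fails at once if the salt shaker is moved (distance of salt_shaker from where it was at the start of the episode above 0.03 m).
It fails at once if the pepper mill is moved (distance of pepper_mill from where it was at the start of the episode above 0.03 m).
It fails at once if the onion is moved (distance of onion from where it was at the start of the episode above 0.03 m).
Of jam_red, jam_yellow, jam_green only 1 to 3 are there at a start; the rules pass over those that are not, and their reading is None.
At some moment in a run one of mug may be knocked a few centimetres aside while the robot is not near it.
It also fails if it takes over 210 s, if anything falls off the work surface, if the arm or the gripper's body presses on something with over 40 N, if the wrist force passes 120 N, or if a joint passes its speed limit or range.

## Working session

There is one attempt and no reset: what is moved stays moved. The work goes in short steps, Python scripts to look and compute and a tool call to move; the robot and the scene stay as the last step left them, time stands still between calls to the robot, and variables do not carry over. Pictures are saved under pics/ and viewed, at most 14 in all, crops included, and the job is handed in when it is done.

Besides the shell and the picture viewer there is one more tool, called after "Call:" as a command line: name --argument value ..., lists and objects as JSON in quotes. send_rows: Moves the arm, as the interface text tells. Its arguments: {"type":"object","properties":{"rows":{"type":"array","items":{"type":"array","items":{"type":"array","items":{"type":"number"}}}},"grip":{"type":"number"}},"required":["rows"]}

```bash
ls; mkdir -p pics
cat > h.py <<'E'
import numpy as np, cv2
from cell import ctrl
from scipy.spatial.transform import Rotation as R
def cam(n):
    d=ctrl.get_image(n); return d
def save(d,f,box=None,s=1):
    p=d["pixels"][:,:,::-1]
    if box: x0,y0,x1,y1=box; p=p[y0:y1,x0:x1]
    if s!=1: p=cv2.resize(p,None,fx=s,fy=s,interpolation=cv2.INTER_CUBIC)
    cv2.imwrite("pics/"+f,p)
def K(d): return np.array([[d["fx"],0,d["cx"]],[0,d["fy"],d["cy"]],[0,0,1.]])
def ray(d,uv):
    uv=np.array(uv,float).reshape(-1,1,2)
    n=cv2.undistortPoints(uv,K(d),np.array(d["D"],float)).reshape(-1,2)
    E=np.array(d["extrinsics"]); v=np.c_[n[:,0],-n[:,1],-np.ones(len(n))]@E[:3,:3].T
    return E[:3,3],v
def onz(d,uv,z):
    o,v=ray(d,uv); return o+v*((z-o[2])/v[:,2])[:,None]
def proj(d,P):
    E=np.linalg.inv(np.array(d["extrinsics"])); P=np.array(P,float).reshape(-1,3)
    c=P@E[:3,:3].T+E[:3,3]; c=c*[1,-1,-1]
    return cv2.projectPoints(c,np.zeros(3),np.zeros(3),K(d),np.array(d["D"],float))[0].reshape(-1,2)
E
python3 - <<'E'
from h import *
for n in("top","side"):
    d=cam(n); save(d,n+"0.png",s=1.5); np.save(n+"0.npy",d,allow_pickle=True)
    print(n,d["fx"],d["cx"],d["cy"],d["D"],np.round(d["extrinsics"],3).tolist())
print(ctrl.read_state())
E
```

```text
pics
top 353.7991855032742 253.54337202292567 192.7876355284852 [0.03135436 0.         0.         0.         0.        ] [[-0.022, 0.984, -0.178, 360.371], [-1.0, -0.02, 0.016, -91.448], [0.012, 0.178, 0.984, 1252.821], [0.0, 0.0, 0.0, 1.0]]
side 408.0991494509795 259.4135429893946 182.3347015182416 [-0.12938296  0.          0.          0.          0.        ] [[0.951, 0.18, -0.25, 187.81], [-0.308, 0.544, -0.781, -1200.137], [-0.004, 0.82, 0.573, 898.499], [0.0, 0.0, 0.0, 1.0]]
{'clock': 0.1, 'qpos': array([ 1.12517721,  0.6292421 ,  0.03849172,  1.51826317, -0.02701437,
        0.99629007, -0.02001618]), 'qd': array([-9.94376699e-05, -2.94250325e-03,  8.11116187e-04, -2.59979095e-03,
        1.06809302e-03,  3.91262426e-04, -4.06837103e-04]), 'tau': array([ 3.43923086e-03, -5.64518523e+01,  1.23088863e+00, -1.93968576e+01,
        1.13672821e-02,  5.43425238e-03,  2.44653143e-05]), 'eef_pos': array([ 240.83869009, -603.27235584,  303.09081348]), 'tool_rot': array([-3.13990950e+00,  3.17194269e-05,  3.79757255e-01]), 'force': array([ 0.72948205, -0.62868019,  0.33795092]), 'torque': array([ 0.09931258, -0.01599326, -0.0147236 ]), 'gripper_force': 0.0, 'width': 85.6275823624526}
```

View pics/top0.png

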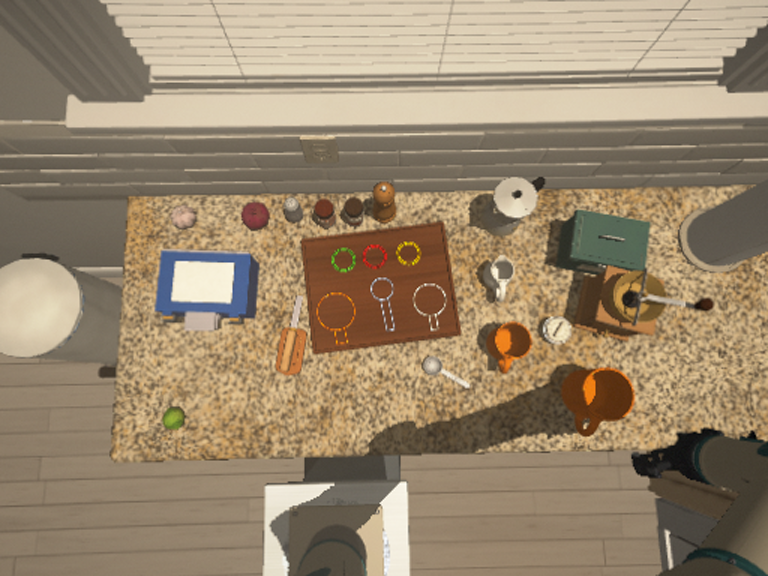

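View pics/side0.png

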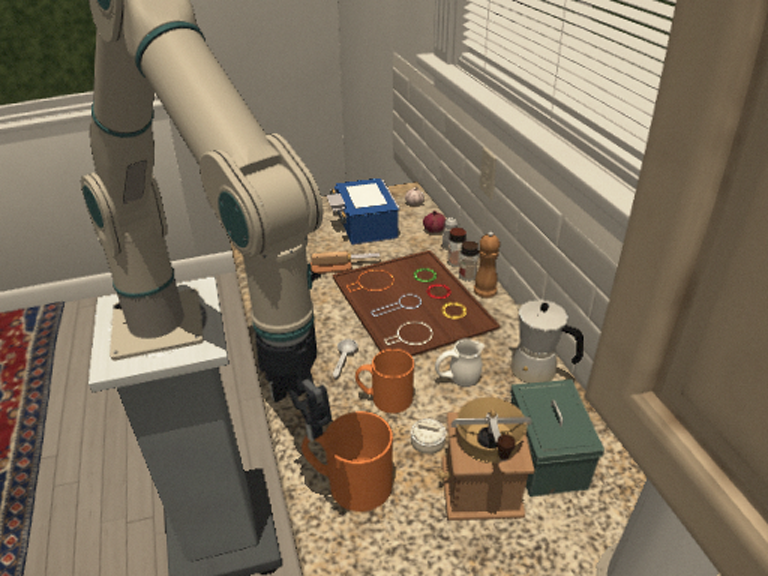

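Top view (768×576 picture): the possible mugs are the small one at (510,345) and the large one at (597,400). The jug candidates are the white jug at (500,275), the moka pot at (515,200) and the sugar pot at (557,330). The tin could be the blue one at (208,285) or the green box at (603,240). The spoon is at (445,372), next to the mill's crank at (680,303), and the opener is at (291,345). I choose the small mug, the white jug with the narrow handle, the blue tin and the spoon, and will check them in a crop.

Run:
```python
from h import *
d=np.load("top0.npy",allow_pickle=True).item()
save(d,"crop_obj.png",(275,160,405,300),4.2)
save(d,"crop_tin.png",(100,160,215,255),6)
p=d["pixels"]; hsv=cv2.cvtColor(p,cv2.COLOR_RGB2HSV)
def rect(name,roi,m,z):
    x0,y0,x1,y1=[int(a/1.5) for a in roi]
    M=np.zeros(m.shape,bool); M[y0:y1,x0:x1]=m[y0:y1,x0:x1]
    ys,xs=np.nonzero(M); 
    w=onz(d,np.c_[xs,ys],z)[:,:2]   # pixel centres
    r=cv2.minAreaRect(w.astype(np.float32)); 
    print(name,len(xs),"c",np.round(r[0],0),"size",np.round(r[1]),"ang",round(r[2],1),"mean",np.round(w.mean(0)))
    return w
H,S,V=[hsv[...,i].astype(int) for i in range(3)]
org=(H>8)&(H<20)&(S>200)&(V>150)
rect("markmug",(310,285,362,350),org,8)
white=(S<90)&(V>130)
rect("markjug",(405,275,452,338),white,8)
rect("markspoon",(365,270,402,338),(S<110)&(V>110),8)
for n,roi,m in(("green",(325,242,360,277),(H>40)&(H<80)&(S>120)),("red",(358,240,391,274),((H<6)|(H>174))&(S>170)&(V>110)),("yellow",(391,236,426,270),(H>20)&(H<35)&(S>150)&(V>120))): rect(n,roi,m,8)
rect("tray",(295,215,470,360),(S>100)&(V<120),13)
rect("mug",(480,315,533,375),(H<16)&(S>180)&(V>90),95)
rect("lidwhite",(165,255,240,312),(S<60)&(V>170),92)
```

```text
markmug 98 c [521.  -0.] size [ 89. 120.] ang 75.3 mean [521.  -7.]
markjug 81 c [ 541. -226.] size [ 71. 112.] ang 88.1 mean [ 547. -228.]
markspoon 117 c [ 550. -114.] size [127.  51.] ang 0.8 mean [ 558. -119.]
green 66 c [661. -23.] size [54. 56.] ang 89.2 mean [658. -23.]
red 93 c [667. -99.] size [54. 56.] ang 88.9 mean [668. -99.]
yellow 76 c [ 673. -179.] size [54. 56.] ang 88.4 mean [ 673. -179.]
tray 3585 c [ 598. -108.] size [405. 341.] ang 88.8 mean [ 605. -120.]
mug 544 c [ 443. -388.] size [ 85. 101.] ang 34.9 mean [ 444. -390.]
lidwhite 1090 c [595. 283.] size [132.  92.] ang 86.3 mean [595. 283.]
```

View pics/crop_obj.png

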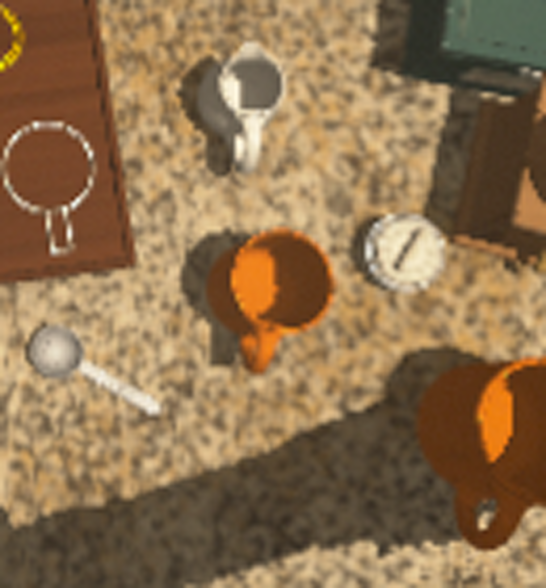

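View pics/crop_tin.png

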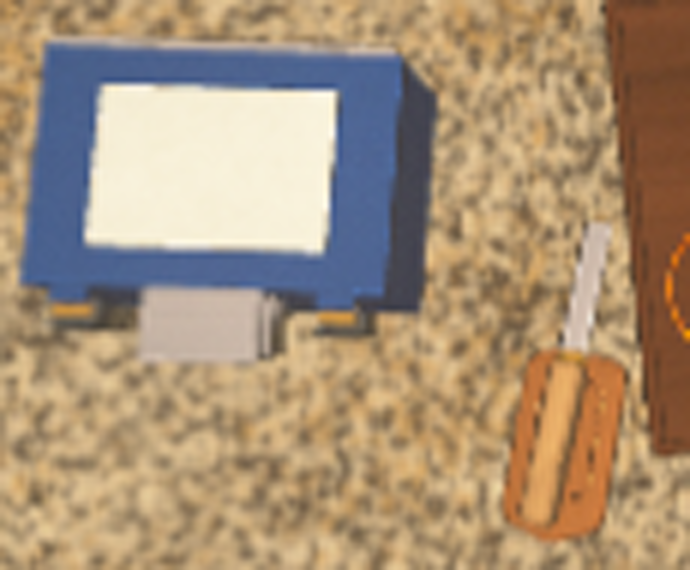

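Run:
```python
from h import *
d=np.load("top0.npy",allow_pickle=True).item()
A=lambda l:np.array(l)/4.2+[275-.5,160-.5]
B=lambda l:np.array(l)/6+[100-.5,160-.5]
C=lambda l:np.array(l)/1.5-.33
pr=lambda n,a:print(n,np.round(a[:,:2]).tolist())
pr("mug rim c",onz(d,A([(282,280)]),101));pr("mug hand end",onz(d,A([(258,365)]),80))
pr("jug rim c (258,85)",onz(d,A([(257,87)]),85));pr("jug hand end",onz(d,A([(243,165)]),80))
pr("spoon bowl c,end",onz(d,A([(55,350),(157,409)]),14))
pr("lid corners",onz(d,B([(45,45),(402,55),(390,288),(22,285)]),92))
pr("tab",onz(d,B([(142,288),(262,288),(258,360),(140,360)]),92))
pr("opener handle",onz(d,B([(557,360),(585,362),(550,525),(524,520)]),40))
pr("rest",onz(d,B([(535,355),(625,365),(600,532),(503,522)]),10))
pr("blade tip",onz(d,B([(598,225)]),27))
pr("tray",onz(d,C([(302,238),(441,223),(460,333),(315,354)]),13))
pr("mugmark circ, handle",onz(d,C([(336,312),(342,347)]),8))
pr("jugmark circ, handle",onz(d,C([(430,299),(434,330)]),8))
pr("spoonmark bowl, handle",onz(d,C([(381.5,289),(390,331)]),8))
```

```text
mug rim c [[452.0, -394.0]]
mug hand end [[388.0, -377.0]]
jug rim c (258,85) [[609.0, -389.0]]
jug hand end [[546.0, -375.0]]
spoon bowl c,end [[405.0, -226.0], [355.0, -307.0]]
lid corners [[667.0, 378.0], [658.0, 180.0], [526.0, 184.0], [532.0, 383.0]]
tab [[529.0, 319.0], [528.0, 254.0], [488.0, 255.0], [490.0, 318.0]]
opener handle [[490.0, 101.0], [489.0, 85.0], [397.0, 104.0], [401.0, 118.0]]
rest [[497.0, 118.0], [490.0, 66.0], [394.0, 80.0], [401.0, 136.0]]
blade tip [[570.0, 80.0]]
tray [[714.0, 76.0], [746.0, -261.0], [477.0, -295.0], [436.0, 45.0]]
mugmark circ, handle [[534.0, -4.0], [451.0, -18.0]]
jugmark circ, handle [[560.0, -228.0], [486.0, -234.0]]
spoonmark bowl, handle [[587.0, -113.0], [486.0, -131.0]]
```

The crops show the small mug with its rim at crop (282,280) and handle end at (258,365), the jug at (257,87), and the spoon from (55,350) to (157,409), so the choices hold. The tin's tab spans (140–262, 288–360), and the opener handle is at (555,440) with its blade tip at (598,225). The measured sizes agree with those given: lid 134×198, tab 64×40, blade tip 128 mm from the handle's centre. Next I go above the opener.

```bash
cat >> h.py <<'E'
def go(*tg):
    """print shift (cm) and rotvec for each target (x,y,z,yaw[,pitchdeg up of front]) chained: each relative to the previous"""
    s=ctrl.read_state(); p=np.array(s["eef_pos"]); q=R.from_euler("xyz",s["tool_rot"])
    print("now",round(float(s["clock"]),1),np.round(p,1),np.round(s["tool_rot"],3),"F",np.round(s["force"],1),"w",round(float(s["width"]),1),round(float(s["gripper_force"]),1),"q7",round(float(s["qpos"][6]),2))
    for t in tg:
        yaw=t[3]; T=R.from_euler("z",yaw)*R.from_euler("x",np.pi)*R.from_euler("y",np.radians(t[4]) if len(t)>4 else 0)
        a=q.inv().apply(np.array(t[:3])-p)/10; w=(q.inv()*T).as_rotvec()
        n=max(np.linalg.norm(a)/5,np.degrees(np.linalg.norm(w))/8.59)
        print(t,"->",np.round(a,2).tolist(),np.round(w,3).tolist(),"rows",round(n,1))
        p=np.array(t[:3]);q=T
E
python3 - <<'E'
from h import *
go((430,-300,300,.1),(443,102,260,-.18),(443,102,87,-.18))
E
```

```text
now 0.1 [ 240.8 -603.3  303.1] [-3.14  0.    0.38] F [ 0.7 -0.6  0.3] w 85.6 0.0 q7 -0.02
(430, -300, 300, 0.1) -> [28.81, -21.15, 0.34] [-0.002, 0.0, 0.28] rows 7.1
(443, 102, 260, -0.18) -> [5.31, -39.87, 4.0] [0.0, -0.0, 0.28] rows 8.1
(443, 102, 87, -0.18) -> [0.0, -0.0, 17.3] [0.0, 0.0, 0.0] rows 3.5
```

Call:
send_rows --rows '[[[28.8, -21.1, 0.3, 0, 0, 0.28], [28.8, -21.1, 0.3, 0, 0, 0.28], [28.8, -21.1, 0.3, 0, 0, 0.28], [28.8, -21.1, 0.3, 0, 0, 0.28], [28.8, -21.1, 0.3, 0, 0, 0.28], [28.8, -21.1, 0.3, 0, 0, 0.28], [28.8, -21.1, 0.3, 0, 0, 0.28], [28.8, -21.1, 0.3, 0, 0, 0.28], [28.8, -21.1, 0.3, 0, 0, 0.28], [28.8, -21.1, 0.3, 0, 0, 0.28]]]' --grip 0

```text
clock: 1.1
eef_pos: [429.4, -302.1, 300.8]
tool_rot: [3.141, 0.001, 0.098]
force: [-1.0, -0.2, -0.1]
width: 85.4
gripper_force: 0.0
```

Call:
send_rows --rows '[[[5.3, -39.9, 4, 0, 0, 0.28], [5.3, -39.9, 4, 0, 0, 0.28], [5.3, -39.9, 4, 0, 0, 0.28], [5.3, -39.9, 4, 0, 0, 0.28], [5.3, -39.9, 4, 0, 0, 0.28], [5.3, -39.9, 4, 0, 0, 0.28], [5.3, -39.9, 4, 0, 0, 0.28], [5.3, -39.9, 4, 0, 0, 0.28], [5.3, -39.9, 4, 0, 0, 0.28], [5.3, -39.9, 4, 0, 0, 0.28]]]'

```text
clock: 2.1
eef_pos: [443.6, 101.1, 260.7]
tool_rot: [3.141, 0.0, -0.18]
force: [0.1, -0.8, -0.5]
width: 85.1
gripper_force: 0.0
```

Run:
```python
from h import *
d=cam("side"); print(np.round(proj(d,[(443,102,40),(570,80,27),(489,286,90),(596,281,92)])))
save(d,"side1.png",(170,100,320,215),5); go((443,102,160,-.18),(443,102,87,-.18))
```

```text
[[219. 169.]
 [253. 169.]
 [219. 134.]
 [244. 131.]]
now 2.1 [443.6  99.5 260.8] [ 3.14  -0.    -0.182] F [ 0.6  0.2 -0.7] w 85.4 0.0 q7 -1.92
(443, 102, 160, -0.18) -> [-0.1, -0.24, 10.08] [0.001, -0.0, -0.002] rows 2.0
(443, 102, 87, -0.18) -> [0.0, -0.0, 7.3] [0.0, 0.0, 0.0] rows 1.5
```

View pics/side1.png

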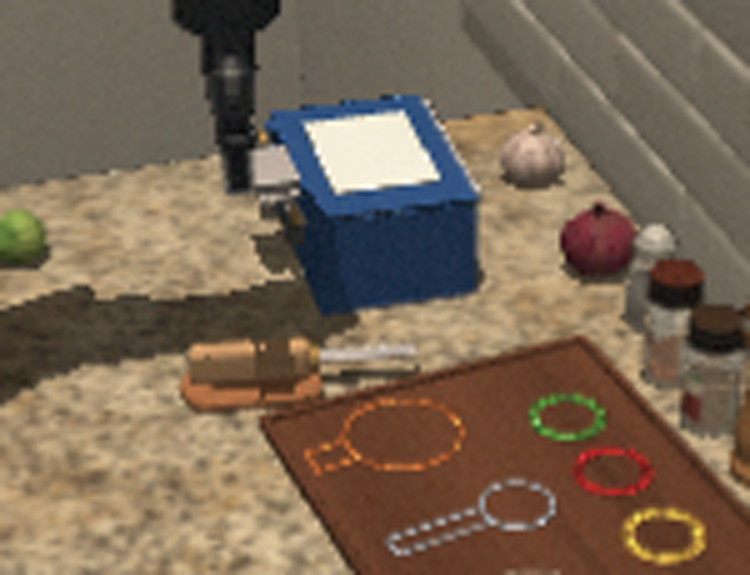

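The side crop agrees with the top view: handle top at crop (250,345), blade tip at (415,352) and tab edge at (250,170), each within about 1 px of its projection. I descend, grip and lift.

Call:
send_rows --rows '[[[0, -0.2, 10, 0, 0, 0], [0, -0.2, 10, 0, 0, 0], [0, -0.2, 10, 0, 0, 0], [0, -0.2, 14, 0, 0, 0], [0, -0.2, 17.4, 0, 0, 0], [0, -0.2, 17.4, 0, 0, 0], [0, -0.2, 17.4, 0, 0, 0], [0, -0.2, 17.4, 0, 0, 0]]]'

```text
clock: 2.95
eef_pos: [445.0, 102.2, 88.5]
tool_rot: [-3.14, -0.002, -0.184]
force: [-0.3, -0.7, -0.1]
width: 85.3
gripper_force: 0.0
```

Call:
send_rows --rows '[[[0, 0, 0, 0, 0, 0], [0, 0, 0, 0, 0, 0], [0, 0, 0, 0, 0, 0], [0, 0, 0, 0, 0, 0], [0, 0, 0, 0, 0, 0], [0, 0, 0, 0, 0, 0], [0, 0, 0, 0, 0, 0], [0, 0, 0, 0, 0, 0], [0, 0, 0, 0, 0, 0], [0, 0, 0, 0, 0, 0]]]' --grip 255

```text
clock: 3.95
eef_pos: [443.8, 103.5, 87.5]
tool_rot: [-3.141, -0.001, -0.18]
force: [-0.7, 0.8, 7.7]
width: 19.2
gripper_force: 59.1
```

Call:
send_rows --rows '[[[0, 0, -5, 0, 0, 0], [0, 0, -10, 0, 0, 0], [0, 0, -10, 0, 0, 0], [0, 0, -10, 0, 0, 0], [0, 0, -10, 0, 0, 0]]]'

```text
clock: 4.45
eef_pos: [442.7, 103.6, 186.1]
tool_rot: [3.141, 0.002, -0.18]
force: [-0.1, -0.2, -1.2]
width: 18.9
gripper_force: 59.1
```

Run:
```python
from h import *
go((348,290,186,-.035),(348,290,148.5,-.035),(393,288,148.5,-.035))
```

```text
now 4.5 [442.7 103.6 186.1] [ 3.141e+00  2.000e-03 -1.800e-01] F [-0.1 -0.2 -1.2] w 18.9 59.1 q7 -1.4
(348, 290, 186, -0.035) -> [-12.65, -16.65, 0.03] [0.0, 0.002, -0.145] rows 4.2
(348, 290, 148.5, -0.035) -> [0.0, -0.0, 3.75] [0.0, 0.0, 0.0] rows 0.8
(393, 288, 148.5, -0.035) -> [4.5, 0.04, 0.0] [0.0, 0.0, 0.0] rows 0.9
```

Call:
send_rows --rows '[[[-3, -4.1, 0, 0, 0, -0.04], [-6, -8.2, 0, 0, 0, -0.08], [-9.5, -12.5, 0, 0, 0, -0.11], [-12.6, -16.6, 0, 0, 0, -0.145], [-12.6, -16.6, 3.6, 0, 0, -0.145], [-12.6, -16.6, 3.6, 0, 0, -0.145], [-12.6, -16.6, 3.6, 0, 0, -0.145], [-12.6, -16.6, 3.6, 0, 0, -0.145], [-12.6, -16.6, 3.6, 0, 0, -0.145]]]'

```text
clock: 5.35
eef_pos: [351.0, 287.6, 151.7]
tool_rot: [-3.141, -0.001, -0.04]
force: [-0.3, -1.0, -0.7]
width: 19.0
gripper_force: 59.1
```

Run:
```python
from h import *
go((393,288,148.5,-.035))
s=ctrl.read_state();p=s["eef_pos"];
c,sn=np.cos(-.035),np.sin(-.035)
T=[(p[0]+a*c,p[1]+a*sn,p[2]-62.5) for a in (48,88,128)]
import cv2
im=[]
for n in("side","top"):
    d=cam(n); q=proj(d,T); print(n,np.round(q,1).tolist())
    x,y=q[1].astype(int); cr=d["pixels"][y-24:y+24,x-32:x+32,::-1]; im.append(cv2.resize(cr,None,fx=8,fy=8,interpolation=cv2.INTER_CUBIC)); print(x-32,y-24)
cv2.imwrite("pics/pre.png",cv2.resize(np.hstack(im),None,fx=.78,fy=.78))
```

```text
now 5.3 [351.  287.6 151.7] [-3.141e+00 -1.000e-03 -4.000e-02] F [-0.3 -1.  -0.7] w 19.0 59.1 q7 -1.64
(393, 288, 148.5, -0.035) -> [4.2, -0.2, 0.33] [-0.0, -0.001, -0.005] rows 0.8
side [[198.0, 138.0], [207.6, 136.7], [217.0, 135.3]]
175 112
top [[131.9, 247.5], [132.9, 235.0], [133.8, 222.7]]
100 211
```

View pics/pre.png

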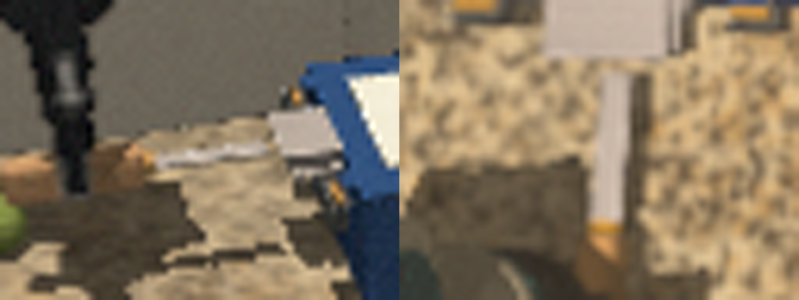

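The tip shows at side pixel (218,136) and top pixel (134.6,222.5), each within 1–2 px of its projection, so the opener sits straight in the grip. I lower it to mid-gap, then insert.

Call:
send_rows --rows '[[[0, -0.2, 0.2, 0, 0, 0], [0, -0.2, 0.2, 0, 0, 0], [0, -0.2, 0.2, 0, 0, 0], [0, -0.2, 0.2, 0, 0, 0]]]'

```text
clock: 5.85
eef_pos: [349.5, 291.2, 148.9]
tool_rot: [-3.142, -0.0, -0.035]
force: [-0.6, 0.5, -1.0]
width: 18.8
gripper_force: 59.1
```

Run:
```python
from h import *
go((393,288,148.5,-.035))
```

```text
now 5.8 [349.5 291.2 148.9] [-3.142 -0.    -0.035] F [-0.6  0.5 -1. ] w 18.8 59.1 q7 -1.64
(393, 288, 148.5, -0.035) -> [4.36, 0.17, 0.05] [-0.0, -0.0, -0.0] rows 0.9
```

Call:
send_rows --rows '[[[0.6, 0.1, 0, 0, 0, 0], [1.2, 0.1, 0, 0, 0, 0], [1.8, 0.2, 0, 0, 0, 0], [2.2, 0.2, 0, 0, 0, 0], [2.6, 0.2, 0, 0, 0, 0], [2.6, 0.2, 0, 0, 0, 0]]]'

```text
clock: 6.45
eef_pos: [376.2, 288.2, 148.9]
tool_rot: [-3.141, -0.001, -0.036]
force: [0.5, 0.6, -1.7]
width: 18.9
gripper_force: 59.1
```

Call:
send_rows --rows '[[[0.5, 0, 0, 0, 0, 0], [1, 0, 0, 0, 0, 0], [1.5, 0, 0, 0, 0, 0], [1.8, 0, 0, 0, 0, 0], [1.8, 0, 0, 0, 0, 0], [1.8, 0, 0, 0, 0, 0]]]'

```text
clock: 7.05
eef_pos: [393.3, 287.6, 148.9]
tool_rot: [3.142, 0.0, -0.035]
force: [0.1, 0.1, -0.7]
width: 18.8
gripper_force: 59.1
```

Run:
```python
from h import *
go((393,288,148.5,-.035))
# pivot about fulcrum: tin x=-100,z=82 ; angles
s=ctrl.read_state();p=np.array(s["eef_pos"])
ft=np.array([596-100*np.cos(-.035),281-100*np.sin(-.035),82])
tg=[]
for a in(5,12,18,24):
    ax=R.from_euler("z",-.035)*R.from_euler("y",-a,degrees=True)*R.from_euler("z",.035)
    q=ft+ax.apply(p-[0,0,2]-ft); tg.append((*np.round(q,1),-.035,a))
q0=R.from_euler("xyz",s["tool_rot"])
for t in tg:
    T=R.from_euler("z",t[3])*R.from_euler("x",np.pi)*R.from_euler("y",np.radians(t[4]))
    print(t[4],np.round(q0.inv().apply(np.array(t[:3])-p)/10,2),np.round((q0.inv()*T).as_rotvec(),3), T.apply([1,0,0]).round(2))
```

```text
now 7.0 [393.3 287.6 148.9] [ 3.142  0.    -0.035] F [ 0.1  0.1 -0.7] w 18.8 59.1 q7 -1.62
(393, 288, 148.5, -0.035) -> [-0.03, -0.04, 0.04] [0.0, 0.0, -0.0] rows 0.0
5 [-0.53 -0.    1.12] [ 0.     0.088 -0.   ] [ 1.   -0.03  0.09]
12 [-1.13 -0.    2.48] [ 0.    0.21 -0.  ] [ 0.98 -0.03  0.21]
18 [-1.5  0.   3.7] [ 0.     0.314 -0.   ] [ 0.95 -0.03  0.31]
24 [-1.75  0.    4.95] [ 0.     0.419 -0.   ] [ 0.91 -0.03  0.41]
```

Call:
send_rows --rows '[[[-0.5, 0, 1.1, 0, 0.088, 0], [-0.8, 0, 1.8, 0, 0.15, 0], [-1.1, 0, 2.5, 0, 0.21, 0], [-1.3, 0, 3.1, 0, 0.26, 0], [-1.5, 0, 3.7, 0, 0.314, 0], [-1.5, 0, 3.7, 0, 0.314, 0], [-1.5, 0, 3.7, 0, 0.314, 0]]]'

```text
clock: 7.75
eef_pos: [386.3, 310.6, 137.8]
tool_rot: [3.099, -0.265, -0.031]
force: [-8.5, 0.9, -2.8]
width: 18.8
gripper_force: 59.5
```

Run:
```python
from h import *
go(); d=cam("side"); save(d,"press.png",(170,90,290,180),5)
```

```text
now 7.8 [386.3 310.6 137.8] [ 3.099 -0.265 -0.031] F [-8.5  0.9 -2.8] w 18.8 59.5 q7 -1.36
```

View pics/press.png

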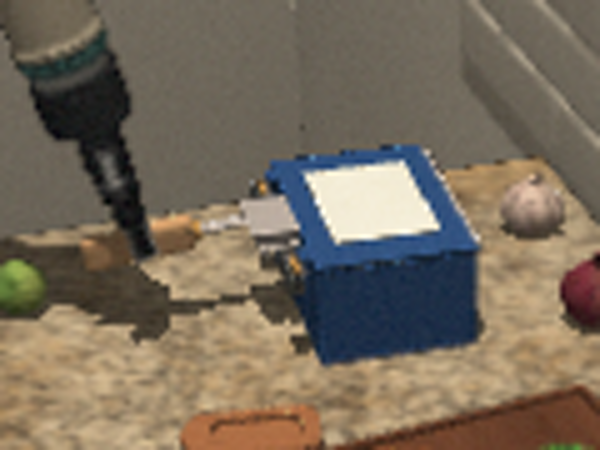

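The opener's blade is in the gap (crop (225,222)) and the lid is still shut. The arm missed the tilted pose: it went 23 mm sideways. I check the joints.

Run:
```python
from h import *
s=ctrl.read_state();print(np.round(s["qpos"],2),np.round(s["qd"],2))
lo=np.array([-3.06,-.37,-1.25,.18,-1.1,.23,-2.94]);hi=np.array([3.06,2.12,1.32,2.47,4.24,1.98,2.94])
print(np.round(np.minimum(s["qpos"]-lo,hi-s["qpos"]),2))
go((393.3-3,287.6,148.9-5,-.035,3))
```

```text
[-1.28  0.78  0.65  2.21 -1.1   0.24 -1.36] [ 0.01 -0.01 -0.01  0.    0.    0.    0.  ]
[1.78 1.15 0.67 0.26 0.   0.01 1.58]
now 7.8 [386.3 310.6 137.8] [ 3.1   -0.265 -0.031] F [-8.1 -0.  -2.8] w 19.0 59.5 q7 -1.36
(390.3, 287.6, 143.9, -0.035, 3) -> [0.62, 2.3, -0.37] [0.041, -0.212, -0.001] rows 1.4
```

Call:
send_rows --rows '[[[0.3, 1.1, -0.1, 0.02, -0.1, 0], [0.3, 1.1, -0.1, 0.02, -0.1, 0], [0.3, 1.1, -0.1, 0.02, -0.1, 0]]]'

```text
clock: 8.1
eef_pos: [390.6, 299.2, 141.5]
tool_rot: [3.123, -0.168, -0.038]
force: [-7.2, 0.5, 2.8]
width: 18.7
gripper_force: 60.2
```

Run:
```python
from h import *
s=ctrl.read_state();print(np.round(s["qpos"],2))
go((393.3-3,287.6,148.9-5,-.035,3),(393.3,287.6,148.9,-.035,0))
```

```text
[-1.22  0.77  0.66  2.18 -1.04  0.37 -1.35]
now 8.1 [390.6 299.2 141.5] [ 3.123 -0.168 -0.038] F [-7.2  0.5  2.8] w 18.7 60.2 q7 -1.35
(390.3, 287.6, 143.9, -0.035, 3) -> [0.05, 1.16, -0.21] [0.019, -0.116, -0.004] rows 0.8
(393.3, 287.6, 148.9, -0.035, 0) -> [0.33, -0.01, -0.48] [-0.0, -0.052, -0.0] rows 0.3
```

Run:
```python
from h import *
go((386,290,141,-.035,9.5),(385,288,132,-.035,9.5))
p=None
s=ctrl.read_state();p=np.array(s["eef_pos"]);q0=R.from_euler("xyz",s["tool_rot"])
for t in((386,289,138),(385,288,132),(384,288,125)):print(np.round(q0.inv().apply(np.array(t)-p)/10,2))
```

```text
now 8.1 [390.6 299.2 141.5] [ 3.123 -0.168 -0.038] F [-7.2  0.5  2.8] w 18.7 60.2 q7 -1.35
(386, 290, 141, -0.035, 9.5) -> [-0.43, 0.94, -0.01] [0.019, -0.003, -0.003] rows 0.2
(385, 288, 132, -0.035, 9.5) -> [-0.24, 0.2, 0.87] [0.0, 0.0, 0.0] rows 0.2
[-0.48  1.03  0.29]
[-0.67  1.12  0.87]
[-0.89  1.11  1.54]
```

Call:
send_rows --rows '[[[-0.4, 0.9, 0, 0.02, 0, 0], [-0.5, 1, 0.3, 0.02, 0, 0], [-0.6, 1.1, 0.6, 0.02, 0, 0], [-0.7, 1.1, 0.9, 0.02, 0, 0], [-0.7, 1.1, 0.9, 0.02, 0, 0]]]'

```text
clock: 8.6
eef_pos: [388.6, 288.6, 132.3]
tool_rot: [-3.14, -0.177, -0.039]
force: [-1.1, 1.8, 3.2]
width: 19.2
gripper_force: 60.5
```

Run:
```python
from h import *
s=ctrl.read_state();print(np.round(s["qpos"],2),s["torque"]);go()
p=np.array(s["eef_pos"]);q0=R.from_euler("xyz",s["tool_rot"])
for t in((384,288,125),(384,288,120),(383,288,115)):print(np.round(q0.inv().apply(np.array(t)-p)/10,2))
```

```text
[-1.11  0.74  0.52  2.22 -1.08  0.25 -1.3 ] [ 0.13669368 -0.18562577  0.10173609]
now 8.6 [388.6 288.6 132.3] [-3.14  -0.177 -0.039] F [-1.1  1.8  3.2] w 19.2 60.5 q7 -1.3
[-0.57  0.08  0.64]
[-0.66  0.08  1.13]
[-0.85  0.08  1.61]
```

Call:
send_rows --rows '[[[-0.2, 0, 0.4, 0, -0.02, 0], [-0.4, 0, 0.8, 0, -0.04, 0], [-0.5, 0, 1.2, 0, -0.05, 0], [-0.6, 0, 1.6, 0, -0.06, 0], [-0.6, 0, 1.6, 0, -0.06, 0]]]'

```text
clock: 9.1
eef_pos: [390.8, 288.8, 117.1]
tool_rot: [-3.14, -0.128, -0.042]
force: [6.0, 1.2, 8.5]
width: 18.9
gripper_force: 62.2
```

Run:
```python
from h import *
s=ctrl.read_state();print(np.round(s["qpos"],2),s["torque"]);go()
d=cam("side"); save(d,"press2.png",(170,60,290,180),4)
```

```text
[-1.07  0.77  0.5   2.19 -1.07  0.29 -1.29] [ 0.08735445 -1.97020815  0.15924867]
now 9.1 [390.8 288.8 117.1] [-3.14  -0.128 -0.042] F [6.  1.2 8.5] w 18.9 62.2 q7 -1.29
```

View pics/press2.png

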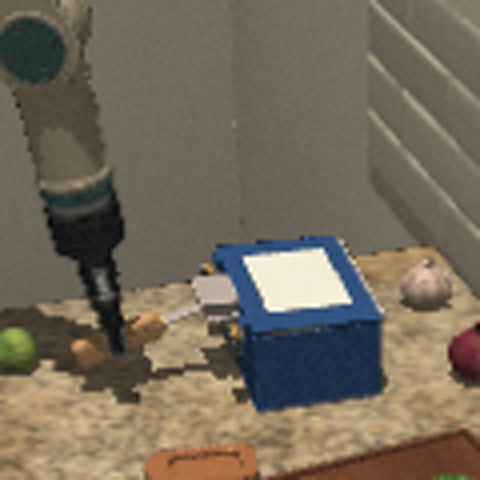

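The opener is pivoting on the ledge, with its handle well down at crop (115,340), and the lid is still on. I press further.

Call:
send_rows --rows '[[[0, 0, 0.4, 0, 0, 0], [0, 0, 0.8, 0, 0, 0], [0, 0, 1.2, 0, 0, 0], [0, 0, 1.5, 0, 0, 0], [0, 0, 1.5, 0, 0, 0], [0, 0, 1.5, 0, 0, 0]]]'

```text
clock: 9.75
eef_pos: [388.3, 288.2, 100.9]
tool_rot: [-3.141, -0.119, -0.04]
force: [1.3, 0.0, 4.2]
width: 18.6
gripper_force: 62.5
```

Run:
```python
from h import *
s=ctrl.read_state();print(np.round(s["qpos"],2),s["torque"]);go()
d=cam("side"); save(d,"press3.png",(170,60,290,180),4)
```

```text
[-1.02  0.79  0.42  2.2  -1.09  0.24 -1.28] [-0.01712984 -0.54264134 -0.02052307]
now 9.8 [388.3 288.2 100.9] [-3.141 -0.119 -0.04 ] F [1.3 0.  4.2] w 18.6 62.5 q7 -1.28
```

View pics/press3.png

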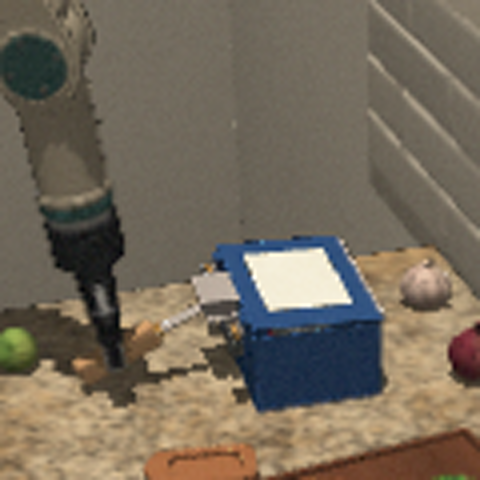

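Call:
send_rows --rows '[[[0, 0, 0, 0, 0, 0], [0, 0, 0, 0, 0, 0], [0, 0, 0, 0, 0, 0], [0, 0, 0, 0, 0, 0], [0, 0, 0, 0, 0, 0], [0, 0, 0, 0, 0, 0], [0, 0, 0, 0, 0, 0], [0, 0, 0, 0, 0, 0]]]'

```text
clock: 10.6
eef_pos: [386.9, 288.2, 100.6]
tool_rot: [-3.141, -0.117, -0.039]
force: [0.6, -0.1, 3.0]
width: 19.0
gripper_force: 62.4
```

Run:
```python
from h import *
go()
d=cam("top"); hsv=cv2.cvtColor(d["pixels"],cv2.COLOR_RGB2HSV)[160:215,100:175]
m=(hsv[...,1]<60)&(hsv[...,2]>170); print(m.sum()); d2=cam("side"); 
a=cv2.resize(d["pixels"][150:230,95:215,::-1],None,fx=3.3,fy=3.3);b=cv2.resize(d2["pixels"][90:170,170:290,::-1],None,fx=3.3,fy=3.3)
cv2.imwrite("pics/lid.png",np.hstack([a,b]))
```

```text
now 10.6 [386.9 288.2 100.6] [-3.141 -0.117 -0.039] F [ 0.6 -0.1  3. ] w 19.0 62.4 q7 -1.28
1271
```

View pics/lid.png

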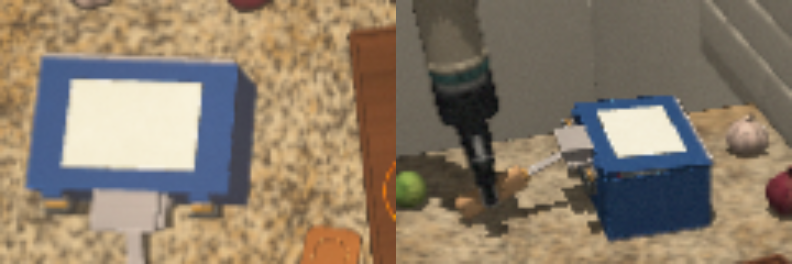

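The lid is still shut but looks slightly raised (right half, edge gap at (640,168)). The handle is nearly down on the worktop, so I push the blade deeper along its own direction.

Call:
send_rows --rows '[[[0.3, 0, -0.1, 0, 0, 0], [0.6, 0, -0.2, 0, 0, 0], [0.9, 0, -0.3, 0, 0, 0], [1.1, 0, -0.3, 0, 0, 0], [1.1, 0, -0.3, 0, 0, 0], [1.1, 0, -0.3, 0, 0, 0]]]'

```text
clock: 11.3
eef_pos: [396.6, 287.8, 104.7]
tool_rot: [-3.141, -0.115, -0.039]
force: [-5.6, 0.0, 3.9]
width: 18.7
gripper_force: 62.5
```

Call:
send_rows --rows '[[[0, 0, 0, 0, 0, 0], [0, 0, 0, 0, 0, 0], [0, 0, 0, 0, 0, 0], [0, 0, 0, 0, 0, 0], [0, 0, 0, 0, 0, 0], [0, 0, 0, 0, 0, 0], [0, 0, 0, 0, 0, 0], [0, 0, 0, 0, 0, 0]]]'

```text
clock: 12.1
eef_pos: [396.6, 287.8, 104.8]
tool_rot: [-3.141, -0.115, -0.039]
force: [-6.2, 0.0, 3.5]
width: 19.1
gripper_force: 62.5
```

```bash
cat >> h.py <<'E'
def label():
    d=cam("top"); h=cv2.cvtColor(d["pixels"],cv2.COLOR_RGB2HSV)[150:225,95:180]
    m=(h[...,1]<60)&(h[...,2]>170); ys,xs=np.nonzero(m); print("label",m.sum(),xs.mean()+95,ys.mean()+150)
E
python3 - <<'E'
from h import *
s=ctrl.read_state();print(np.round(s["qpos"],2));go(); label()
E
```

```text
[-1.03  0.79  0.45  2.18 -1.06  0.28 -1.29]
now 12.1 [396.6 287.8 104.8] [-3.141 -0.115 -0.039] F [-6.2  0.   3.5] w 19.1 62.5 q7 -1.29
label 690 134.6623188405797 195.23333333333335
```

Run:
```python
from h import *
label(); d=cam("top"); d2=cam("side")
a=cv2.resize(d["pixels"][130:230,95:215,::-1],None,fx=3.3,fy=3.3);b=cv2.resize(d2["pixels"][70:170,170:290,::-1],None,fx=3.3,fy=3.3)
cv2.imwrite("pics/lid2.png",np.hstack([a,b]))
go((386,288,115,-.035,3),(350,290,150,-.035,0))
```

```text
label 677 135.17134416543576 196.13884785819795
now 12.3 [396.6 287.8 104.8] [-3.141 -0.115 -0.039] F [-5.6  0.2  3.5] w 18.7 62.5 q7 -1.29
(386, 288, 115, -0.035, 3) -> [-0.94, 0.02, -1.14] [-0.0, -0.062, -0.004] rows 0.4
(350, 290, 150, -0.035, 0) -> [-3.42, -0.07, -3.68] [-0.0, -0.052, -0.0] rows 1.0
```

View pics/lid2.png

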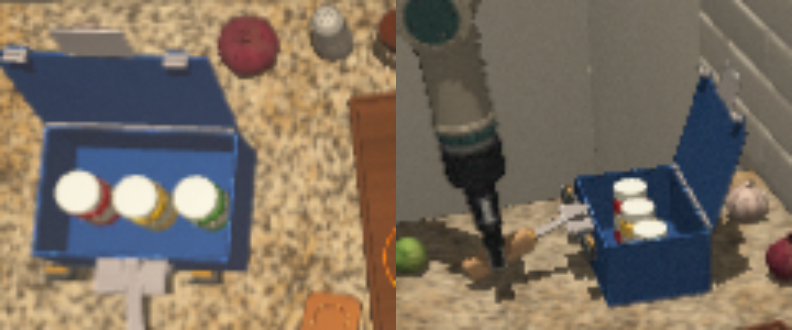

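The lid stands wide open. The top view shows three caps: red at about (118,188.5) px, yellow at (135.6,189.4) and green at (155.9,190). I lift the opener out.

Call:
send_rows --rows '[[[-1, 0, -1.2, 0, -0.06, 0], [-2, 0, -3, 0, -0.11, 0], [-2, 0, -7, 0, -0.11, 0], [-2, 0, -11, 0, -0.11, 0], [-2, 0, -12, 0, -0.11, 0], [-2, 0, -12, 0, -0.11, 0]]]'

```text
clock: 12.9
eef_pos: [364.7, 289.7, 222.9]
tool_rot: [-3.139, -0.01, -0.038]
force: [-0.1, 1.0, -1.4]
width: 19.1
gripper_force: 61.7
```

Run:
```python
from h import *
s=ctrl.read_state();print(np.round(s["qpos"],2));go((458,99,190,-.18,-16.6),(458,99,105,-.18,-16.6),(458,99,87,-.18,-16.6))
d=np.load("top0.npy",allow_pickle=True).item()
print(np.round(onz(d,[(118.3,188.5),(135.6,189.4),(155.9,190)],84)))
```

```text
[-1.26  0.63  0.8   2.12 -0.73  0.68 -1.57]
now 12.9 [364.7 289.7 222.9] [-3.139 -0.01  -0.038] F [-0.1  1.  -1.4] w 19.1 61.7 q7 -1.57
(458, 99, 190, -0.18, -16.6) -> [10.02, 18.7, 3.34] [0.017, -0.299, 0.141] rows 4.3
(458, 99, 105, -0.18, -16.6) -> [2.43, -0.0, 8.15] [0.0, 0.0, 0.0] rows 1.7
(458, 99, 87, -0.18, -16.6) -> [0.51, -0.0, 1.72] [0.0, 0.0, 0.0] rows 0.4
[[595. 340.  84.]
 [591. 283.  84.]
 [587. 216.  84.]]
```

Call:
send_rows --rows '[[[2.5, 4.7, 0.8, 0, -0.075, 0.035], [5, 9.4, 1.7, 0.01, -0.15, 0.07], [7.5, 14, 2.5, 0.01, -0.22, 0.1], [10, 18.7, 3.3, 0.02, -0.3, 0.14], [10, 18.7, 3.3, 0.02, -0.3, 0.14], [10, 18.7, 3.3, 0.02, -0.3, 0.14], [10, 18.7, 3.3, 0.02, -0.3, 0.14], [10, 18.7, 3.3, 0.02, -0.3, 0.14]]]'

```text
clock: 13.7
eef_pos: [455.6, 100.0, 188.7]
tool_rot: [-3.14, 0.296, -0.177]
force: [-0.2, 0.5, -0.9]
width: 18.7
gripper_force: 61.7
```

Run:
```python
from h import *
s=ctrl.read_state();print(np.round(s["qpos"],2));go((458,99,105,-.18,-16.6))
p=np.array(s["eef_pos"]);T=R.from_euler("xyz",s["tool_rot"]);G=p+T.apply([0,0,54])
h=np.array([np.cos(-.18),np.sin(-.18),0])
pts=[G+h*a+np.array([0,0,-8]) for a in(48,128)]
ims=[]
for n in("side","top"):
    d=cam(n);q=proj(d,pts);print(n,np.round(q,1).tolist());x,y=q.mean(0).astype(int);print(x-30,y-28)
    ims.append(cv2.resize(d["pixels"][y-28:y+28,x-30:x+30,::-1],None,fx=6.5,fy=6.5,interpolation=cv2.INTER_CUBIC))
cv2.imwrite("pics/lay.png",np.hstack(ims))
```

```text
[-0.66  0.78  0.73  1.95 -0.67  1.   -1.28]
now 13.7 [455.6 100.  188.7] [-3.14   0.296 -0.177] F [-0.2  0.5 -0.9] w 18.7 61.7 q7 -1.28
(458, 99, 105, -0.18, -16.6) -> [2.69, 0.07, 7.93] [-0.0, 0.006, 0.003] rows 1.7
side [[229.9, 148.4], [251.1, 146.9]]
210 119
top [[190.0, 217.5], [194.7, 193.1]]
162 177
```

View pics/lay.png

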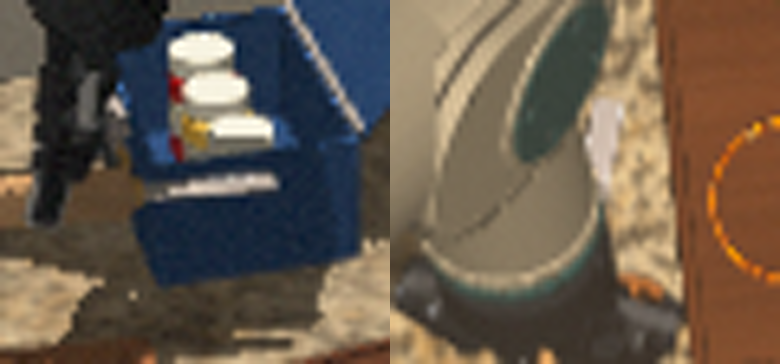

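Blade tip seen at side (252.8,147) and top (195,192.4), both within 2 px of a level opener. I lay it down and release.

Call:
send_rows --rows '[[[1.4, 0, 4, 0, 0, 0], [2.4, 0, 7, 0, 0, 0], [2.9, 0, 8.8, 0, 0, 0], [3.2, 0.1, 9.6, 0, 0, 0], [3.2, 0.1, 9.7, 0, 0, 0], [3.2, 0.1, 9.7, 0, 0, 0], [3.2, 0.1, 9.7, 0, 0, 0]]]'

```text
clock: 14.5
eef_pos: [459.4, 97.1, 88.2]
tool_rot: [-3.141, 0.292, -0.179]
force: [0.9, -0.4, -1.3]
width: 19.1
gripper_force: 61.7
```

Call:
send_rows --rows '[[[0, 0, 0, 0, 0, 0], [0, 0, 0, 0, 0, 0], [0, 0, 0, 0, 0, 0], [0, 0, 0, 0, 0, 0], [0, 0, 0, 0, 0, 0], [0, 0, 0, 0, 0, 0]]]' --grip 0

```text
clock: 15.1
eef_pos: [458.8, 96.8, 87.2]
tool_rot: [-3.141, 0.294, -0.18]
force: [-0.9, -0.3, 0.1]
width: 85.3
gripper_force: 0.0
```

Call:
send_rows --rows '[[[0, 0, -3, 0, 0, 0], [0, 0, -7, 0, 0, 0], [0, 0, -12, 0, 0.1, 0], [0, 0, -16, 0, 0.2, 0], [0, 0, -20, 0, 0.29, 0], [0, 0, -20, 0, 0.29, 0], [0, 0, -20, 0, 0.29, 0], [0, 0, -20, 0, 0.29, 0]]]'

```text
clock: 15.9
eef_pos: [515.0, 86.8, 277.5]
tool_rot: [3.141, 0.007, -0.18]
force: [-0.2, -0.7, -0.3]
width: 85.1
gripper_force: 0.0
```

Run:
```python
from h import *
go((520,216,290,-.035),(595,340,290,-.035),(595,340,155,-.035))
```

```text
now 15.9 [515.   86.8 277.5] [ 3.141  0.007 -0.18 ] F [-0.2 -0.7 -0.3] w 85.1 0.0 q7 -1.34
(520, 216, 290, -0.035) -> [-1.83, -12.8, -1.24] [-0.0, 0.007, -0.145] rows 2.6
(595, 340, 290, -0.035) -> [7.06, -12.65, -0.0] [0.0, 0.0, 0.0] rows 2.9
(595, 340, 155, -0.035) -> [0.0, -0.0, 13.5] [0.0, 0.0, 0.0] rows 2.7
```

The opener is released on its rest. Now the jars, starting with red; I will grip across the tin's x so the neighbours stay clear.

Run:
```python
from h import *
go((540,200,290,.8),(596,340,260,1.535),(596,340,115,1.535),(596,340,240,1.535),(650,120,240,1.535),(667,-99,240,1.535),(667,-99,120,1.535))
```

```text
now 15.9 [515.   86.8 277.5] [ 3.141  0.007 -0.18 ] F [-0.2 -0.7 -0.3] w 85.1 0.0 q7 -1.34
(540, 200, 290, 0.8) -> [0.43, -11.59, -1.25] [-0.003, 0.006, -0.98] rows 6.5
(596, 340, 260, 1.535) -> [13.94, -5.74, 3.0] [0.0, 0.0, -0.735] rows 4.9
(596, 340, 115, 1.535) -> [0.0, -0.0, 14.5] [0.0, 0.0, 0.0] rows 2.9
(596, 340, 240, 1.535) -> [0.0, 0.0, -12.5] [0.0, 0.0, 0.0] rows 2.5
(650, 120, 240, 1.535) -> [-21.79, 6.18, 0.0] [0.0, 0.0, 0.0] rows 4.5
(667, -99, 240, 1.535) -> [-21.83, 2.48, 0.0] [0.0, 0.0, 0.0] rows 4.4
(667, -99, 120, 1.535) -> [0.0, -0.0, 12.0] [0.0, 0.0, 0.0] rows 2.4
```

Call:
send_rows --rows '[[[0.4, -11.6, -1.2, 0, 0, -0.98], [0.4, -11.6, -1.2, 0, 0, -0.98], [0.4, -11.6, -1.2, 0, 0, -0.98], [0.4, -11.6, -1.2, 0, 0, -0.98], [0.4, -11.6, -1.2, 0, 0, -0.98], [0.4, -11.6, -1.2, 0, 0, -0.98], [0.4, -11.6, -1.2, 0, 0, -0.98], [0.4, -11.6, -1.2, 0, 0, -0.98], [0.4, -11.6, -1.2, 0, 0, -0.98]]]' --grip 30

```text
clock: 16.8
eef_pos: [540.2, 199.5, 289.3]
tool_rot: [-3.137, 0.004, 0.798]
force: [0.0, -0.2, 0.2]
width: 75.4
gripper_force: 0.0
```

Call:
send_rows --rows '[[[13.9, -5.7, 3, 0, 0, -0.735], [13.9, -5.7, 3, 0, 0, -0.735], [13.9, -5.7, 3, 0, 0, -0.735], [13.9, -5.7, 3, 0, 0, -0.735], [13.9, -5.7, 3, 0, 0, -0.735], [13.9, -5.7, 3, 0, 0, -0.735], [13.9, -5.7, 3, 0, 0, -0.735], [13.9, -5.7, 3, 0, 0, -0.735], [13.9, -5.7, 3, 0, 0, -0.735]]]'

```text
clock: 17.7
eef_pos: [596.4, 339.1, 260.6]
tool_rot: [-3.138, -0.001, 1.533]
force: [0.4, -0.1, -0.3]
width: 75.3
gripper_force: 0.0
```

Run:
```python
from h import *
go((596,340,115,1.535))
print(np.round(ctrl.read_state()["qpos"],2))
```

```text
now 17.7 [596.4 339.1 260.6] [-3.138e+00 -1.000e-03  1.533e+00] F [ 0.4 -0.1 -0.3] w 75.3 0.0 q7 -0.35
(596, 340, 115, 1.535) -> [0.08, 0.01, 14.56] [-0.004, -0.001, -0.002] rows 2.9
[-0.76  0.75  0.37  1.45 -0.31  0.99 -0.35]
```

Call:
send_rows --rows '[[[0, 0, 5, 0, 0, 0], [0, 0, 9, 0, 0, 0], [0.1, 0, 12, 0, 0, 0], [0.1, 0, 14, 0, 0, 0], [0.1, 0, 14.5, 0, 0, 0], [0.1, 0, 14.5, 0, 0, 0]]]'

```text
clock: 18.3
eef_pos: [595.7, 340.2, 115.1]
tool_rot: [-3.137, 0.0, 1.534]
force: [-0.5, -0.1, -0.1]
width: 75.6
gripper_force: 0.0
```

Call:
send_rows --rows '[[[0, 0, 0, 0, 0, 0], [0, 0, 0, 0, 0, 0], [0, 0, 0, 0, 0, 0], [0, 0, 0, 0, 0, 0], [0, 0, 0, 0, 0, 0], [0, 0, 0, 0, 0, 0]]]' --grip 255

```text
clock: 18.9
eef_pos: [597.2, 340.8, 117.7]
tool_rot: [-3.141, -0.003, 1.535]
force: [-0.6, 0.4, 6.0]
width: 44.1
gripper_force: 60.7
```

Call:
send_rows --rows '[[[0, 0, -3, 0, 0, 0], [0, 0, -7, 0, 0, 0], [0, 0, -12.5, 0, 0, 0], [0, 0, -12.5, 0, 0, 0], [0, 0, -12.5, 0, 0, 0]]]'

```text
clock: 19.4
eef_pos: [597.0, 340.7, 242.9]
tool_rot: [-3.141, -0.003, 1.535]
force: [0.2, 0.1, -1.5]
width: 43.8
gripper_force: 61.8
```

Call:
send_rows --rows '[[[-4.4, 1.2, 0, 0, 0, 0], [-8.8, 2.5, 0, 0, 0, 0], [-13.2, 3.7, 0, 0, 0, 0], [-17.6, 5, 0, 0, 0, 0], [-21.8, 6.2, 0, 0, 0, 0], [-26.2, 6.7, 0, 0, 0, 0], [-30.6, 7.2, 0, 0, 0, 0], [-35, 7.7, 0, 0, 0, 0], [-39.4, 8.2, 0, 0, 0, 0], [-42, 8.5, 0, 0, 0, 0]]]'

```text
clock: 20.4
eef_pos: [664.6, -87.5, 237.8]
tool_rot: [-3.134, 0.002, 1.531]
force: [1.3, -0.6, -1.0]
width: 44.2
gripper_force: 61.7
```

Run:
```python
from h import *
go((667,-99,160,1.535),(667,-99,120,1.535))
```

```text
now 20.4 [664.6 -87.5 237.8] [-3.134e+00  2.000e-03  1.531e+00] F [ 1.3 -0.6 -1. ] w 44.2 61.7 q7 0.28
(667, -99, 160, 1.535) -> [-1.13, 0.35, 7.78] [-0.008, 0.002, -0.005] rows 1.6
(667, -99, 120, 1.535) -> [0.0, -0.0, 4.0] [0.0, 0.0, 0.0] rows 0.8
```

Call:
send_rows --rows '[[[-1.1, 0.3, 4, 0, 0, 0], [-1.1, 0.3, 7.5, 0, 0, 0], [-1.1, 0.3, 7.5, 0, 0, 0], [-1.1, 0.3, 7.5, 0, 0, 0], [-1.1, 0.3, 7.5, 0, 0, 0]]]'

```text
clock: 20.9
eef_pos: [669.5, -93.0, 166.2]
tool_rot: [-3.14, -0.001, 1.536]
force: [-0.3, 0.8, -0.8]
width: 44.1
gripper_force: 61.7
```

Run:
```python
from h import *
go((667,-99,122,1.535))
```

```text
now 20.9 [669.5 -93.  166.2] [-3.140e+00 -1.000e-03  1.536e+00] F [-0.3  0.8 -0.8] w 44.1 61.7 q7 0.32
(667, -99, 122, 1.535) -> [-0.61, -0.22, 4.42] [-0.002, -0.001, 0.001] rows 0.9
```

Call:
send_rows --rows '[[[-0.6, -0.2, 1.5, 0, 0, 0], [-0.6, -0.2, 3, 0, 0, 0], [-0.6, -0.2, 4, 0, 0, 0], [-0.6, -0.2, 4.4, 0, 0, 0], [-0.6, -0.2, 4.5, 0, 0, 0], [-0.6, -0.2, 4.5, 0, 0, 0]]]'

```text
clock: 21.5
eef_pos: [665.4, -99.5, 121.4]
tool_rot: [-3.136, -0.002, 1.535]
force: [-5.7, 0.6, 14.2]
width: 44.4
gripper_force: 62.8
```

Call:
send_rows --rows '[[[0, 0, 0, 0, 0, 0], [0, 0, 0, 0, 0, 0], [0, 0, 0, 0, 0, 0], [0, 0, 0, 0, 0, 0]]]' --grip 60

```text
clock: 21.9
eef_pos: [666.2, -99.3, 119.4]
tool_rot: [-3.137, -0.001, 1.535]
force: [-0.2, -0.2, 0.3]
width: 65.3
gripper_force: 0.0
```

Call:
send_rows --rows '[[[0, 0, -4, 0, 0, 0], [0, 0, -8, 0, 0, 0], [0, 0, -12, 0, 0, 0], [0, 0, -12, 0, 0, 0], [0, 0, -12, 0, 0, 0]]]'

```text
clock: 22.4
eef_pos: [667.1, -99.5, 240.8]
tool_rot: [-3.14, -0.001, 1.535]
force: [-1.0, 0.3, 0.1]
width: 65.1
gripper_force: 0.0
```

Call:
send_rows --rows '[[[4.6, -1.5, 0, 0, 0, 0], [9.2, -3, 0, 0, 0, 0], [13.8, -4.5, 0, 0, 0, 0], [18.4, -5.5, 0, 0, 0, 0], [23, -6.5, 0, 0, 0, 0], [27.6, -7.5, 0, 0, 0, 0], [32.2, -8, 0, 0, 0, 0], [36.8, -8.7, 0, 0, 0, 0], [37.8, -8.7, 0, 0, 0, 0], [37.8, -8.7, 0, 0, 0, 0]]]' --grip 30

```text
clock: 23.4
eef_pos: [591.4, 284.4, 238.2]
tool_rot: [-3.134, -0.0, 1.54]
force: [0.7, 0.7, -1.0]
width: 75.6
gripper_force: 0.0
```

Call:
send_rows --rows '[[[0, 0, 0, 0, 0, 0], [0, 0, 0, 0, 0, 0], [0, 0, 0, 0, 0, 0]]]'

```text
clock: 23.7
eef_pos: [593.8, 279.0, 240.4]
tool_rot: [-3.138, 0.0, 1.532]
force: [0.7, 0.4, 0.6]
width: 75.5
gripper_force: 0.0
```

Run:
```python
from h import *
go((593,282,117,1.535))
d=cam("top"); hsv=cv2.cvtColor(d["pixels"],cv2.COLOR_RGB2HSV)
m=((hsv[...,1]<60)&(hsv[...,2]>180)).astype(np.uint8)
n,l,st,ce=cv2.connectedComponentsWithStats(m)
for i in range(1,n):
    x,y=ce[i]
    if 30<st[i,4]<600 and 105<x<300 and 140<y<240: print(st[i].tolist(),np.round(ce[i],1),np.round(onz(d,[ce[i]],84 if x<190 else 88)[0,:2]))
```

```text
now 23.7 [593.8 279.  240.4] [-3.138  0.     1.532] F [0.7 0.4 0.6] w 75.5 0.0 q7 -0.26
(593, 282, 117, 1.535) -> [0.3, -0.04, 12.34] [-0.004, 0.0, -0.003] rows 2.5
[244, 160, 12, 12, 120] [249.5 165.5] [665. -99.]
[133, 183, 10, 13, 91] [137.2 189.6] [590. 278.]
[147, 183, 14, 13, 135] [153.7 189.2] [590. 223.]
[196, 197, 7, 21, 83] [199.1 206.6] [528.  71.]
[128, 209, 17, 10, 162] [136.2 213.3] [510. 278.]
```

Call:
send_rows --rows '[[[0.2, 0, 4.5, 0, 0, 0], [0.3, 0, 9, 0, 0, 0], [0.3, 0, 11.5, 0, 0, 0], [0.3, 0, 12.3, 0, 0, 0], [0.3, 0, 12.3, 0, 0, 0], [0.3, 0, 12.3, 0, 0, 0]]]'

```text
clock: 24.35
eef_pos: [594.1, 284.4, 119.1]
tool_rot: [-3.14, -0.002, 1.534]
force: [0.0, -0.8, 0.4]
width: 75.4
gripper_force: 0.0
```

Call:
send_rows --rows '[[[0, 0, 0, 0, 0, 0], [0, 0, 0, 0, 0, 0], [0, 0, 0, 0, 0, 0], [0, 0, 0, 0, 0, 0], [0, 0, 0, 0, 0, 0], [0, 0, 0, 0, 0, 0]]]' --grip 255

```text
clock: 24.95
eef_pos: [593.5, 284.9, 119.4]
tool_rot: [-3.14, -0.002, 1.535]
force: [-1.6, -0.1, 6.1]
width: 43.9
gripper_force: 60.4
```

Call:
send_rows --rows '[[[0, 0, -3, 0, 0, 0], [0, 0, -7, 0, 0, 0], [0, 0, -12.3, 0, 0, 0], [0, 0, -12.3, 0, 0, 0], [0, 0, -12.3, 0, 0, 0]]]'

```text
clock: 25.45
eef_pos: [594.0, 284.8, 242.8]
tool_rot: [-3.141, -0.003, 1.535]
force: [0.1, -0.1, -1.8]
width: 44.1
gripper_force: 61.6
```

Call:
send_rows --rows '[[[-4.7, 1, 0, 0, 0, 0], [-9.4, 2, 0, 0, 0, 0], [-14, 3, 0, 0, 0, 0], [-18.8, 4, 0, 0, 0, 0], [-23.5, 5, 0, 0, 0, 0], [-28.2, 6, 0, 0, 0, 0], [-33, 7, 0, 0, 0, 0], [-37.6, 8, 0, 0, 0, 0], [-42.2, 9, 0, 0, 0, 0], [-45.8, 9.7, 0, 0, 0, 0]]]'

```text
clock: 26.45
eef_pos: [672.7, -180.2, 237.5]
tool_rot: [-3.134, -0.0, 1.533]
force: [0.6, -0.0, -1.5]
width: 44.4
gripper_force: 61.6
```

Call:
send_rows --rows '[[[0, 0, 4, 0, 0, 0], [0, 0, 7.5, 0, 0, 0], [0, 0, 7.5, 0, 0, 0], [0, 0, 7.5, 0, 0, 0], [0, 0, 7.5, 0, 0, 0]]]'

```text
clock: 26.95
eef_pos: [674.6, -176.8, 166.2]
tool_rot: [-3.14, 0.0, 1.536]
force: [0.8, -0.0, -1.4]
width: 44.2
gripper_force: 61.7
```

Run:
```python
from h import *
go((673,-179,122,1.535),(673,-179,240,1.535),(592,221,240,1.535))
```

```text
now 26.9 [ 674.6 -176.8  166.2] [-3.14   0.     1.536] F [ 0.8 -0.  -1.4] w 44.2 61.7 q7 0.42
(673, -179, 122, 1.535) -> [-0.23, -0.15, 4.42] [-0.002, 0.0, 0.001] rows 0.9
(673, -179, 240, 1.535) -> [0.0, 0.0, -11.8] [0.0, 0.0, 0.0] rows 2.4
(592, 221, 240, 1.535) -> [39.68, -9.53, -0.0] [0.0, 0.0, 0.0] rows 8.2
```

Call:
send_rows --rows '[[[-0.2, -0.1, 1.5, 0, 0, 0], [-0.2, -0.1, 3, 0, 0, 0], [-0.2, -0.1, 4, 0, 0, 0], [-0.2, -0.1, 4.3, 0, 0, 0], [-0.2, -0.1, 4.4, 0, 0, 0], [-0.2, -0.1, 4.4, 0, 0, 0]]]'

```text
clock: 27.55
eef_pos: [670.9, -178.6, 122.6]
tool_rot: [-3.134, -0.002, 1.535]
force: [-7.9, 2.7, 17.4]
width: 44.3
gripper_force: 63.6
```

Call:
send_rows --rows '[[[0, 0, 0, 0, 0, 0], [0, 0, 0, 0, 0, 0], [0, 0, 0, 0, 0, 0], [0, 0, 0, 0, 0, 0]]]' --grip 60

```text
clock: 27.95
eef_pos: [672.4, -178.6, 120.2]
tool_rot: [-3.137, -0.001, 1.535]
force: [-0.4, 1.1, -0.2]
width: 65.5
gripper_force: 0.0
```

Call:
send_rows --rows '[[[0, 0, -4, 0, 0, 0], [0, 0, -8, 0, 0, 0], [0, 0, -11.8, 0, 0, 0], [0, 0, -11.8, 0, 0, 0], [0, 0, -11.8, 0, 0, 0]]]'

```text
clock: 28.45
eef_pos: [673.3, -178.8, 239.6]
tool_rot: [-3.14, -0.001, 1.535]
force: [-0.2, -0.6, -0.4]
width: 65.6
gripper_force: 0.0
```

Call:
send_rows --rows '[[[4.6, -1.5, 0, 0, 0, 0], [9.2, -3, 0, 0, 0, 0], [13.8, -4.5, 0, 0, 0, 0], [18.4, -5.5, 0, 0, 0, 0], [23, -6.5, 0, 0, 0, 0], [27.6, -7.5, 0, 0, 0, 0], [32.2, -8.5, 0, 0, 0, 0], [36.8, -9.5, 0, 0, 0, 0], [39.7, -9.6, 0, 0, 0, 0], [39.7, -9.6, 0, 0, 0, 0]]]' --grip 30

```text
clock: 29.45
eef_pos: [588.7, 228.5, 237.0]
tool_rot: [-3.134, -0.003, 1.544]
force: [-0.6, 0.0, -1.2]
width: 75.7
gripper_force: 0.0
```

Call:
send_rows --rows '[[[0, 0, 0, 0, 0, 0], [0, 0, 0, 0, 0, 0], [0, 0, 0, 0, 0, 0]]]'

```text
clock: 29.75
eef_pos: [591.3, 219.3, 239.0]
tool_rot: [-3.137, 0.001, 1.532]
force: [-0.3, -0.1, 0.4]
width: 75.0
gripper_force: 0.0
```

```bash
cat >> h.py <<'E'
def whites(d):
    hsv=cv2.cvtColor(d["pixels"],cv2.COLOR_RGB2HSV)
    m=((hsv[...,1]<60)&(hsv[...,2]>180)).astype(np.uint8)
    n,l,st,ce=cv2.connectedComponentsWithStats(m)
    for i in range(1,n):
        x,y=ce[i]
        if 30<st[i,4]<600 and 105<x<300 and 140<y<240: print(st[i].tolist(),np.round(ce[i],1),np.round(onz(d,[ce[i]],84 if x<190 else 88)[0,:2]))
E
python3 - <<'E'
from h import *
go((592,221,117,1.535)); whites(cam("top"))
E
```

```text
now 29.8 [591.3 219.3 239. ] [-3.137e+00  1.000e-03  1.532e+00] F [-0.3 -0.1  0.4] w 75.0 0.0 q7 -0.17
(592, 221, 117, 1.535) -> [0.18, 0.12, 12.2] [-0.005, 0.001, -0.003] rows 2.4
[267, 158, 13, 13, 122] [273.  163.9] [ 669. -179.]
[244, 160, 12, 12, 120] [249.5 165.5] [665. -99.]
[151, 184, 10, 12, 81] [155.7 189.9] [588. 217.]
[196, 197, 7, 21, 82] [199.  206.6] [528.  72.]
[141, 209, 4, 10, 37] [142.5 213.4] [509. 258.]
```

Call:
send_rows --rows '[[[0, 0, 4.5, 0, 0, 0], [0, 0, 9, 0, 0, 0], [0, 0, 11.5, 0, 0, 0], [0, 0, 12.2, 0, 0, 0], [0, 0, 12.2, 0, 0, 0], [0, 0, 12.2, 0, 0, 0]]]'

```text
clock: 30.4
eef_pos: [591.9, 221.3, 119.0]
tool_rot: [-3.14, -0.001, 1.534]
force: [0.4, 0.4, -0.3]
width: 75.4
gripper_force: 0.0
```

Call:
send_rows --rows '[[[0, 0, 0, 0, 0, 0], [0, 0, 0, 0, 0, 0], [0, 0, 0, 0, 0, 0], [0, 0, 0, 0, 0, 0], [0, 0, 0, 0, 0, 0], [0, 0, 0, 0, 0, 0]]]' --grip 255

```text
clock: 31.0
eef_pos: [591.3, 221.9, 119.3]
tool_rot: [-3.14, -0.002, 1.535]
force: [-1.7, 0.1, 6.9]
width: 44.4
gripper_force: 60.4
```

Call:
send_rows --rows '[[[0, 0, -3, 0, 0, 0], [0, 0, -7, 0, 0, 0], [0, 0, -12.3, 0, 0, 0], [0, 0, -12.3, 0, 0, 0], [0, 0, -12.3, 0, 0, 0]]]'

```text
clock: 31.5
eef_pos: [591.8, 221.8, 242.6]
tool_rot: [-3.141, -0.003, 1.535]
force: [-0.7, 0.5, -2.3]
width: 44.2
gripper_force: 61.8
```

Call:
send_rows --rows '[[[-4, 1.3, 0, 0, 0, 0], [-8, 2.6, 0, 0, 0, 0], [-12, 3.9, 0, 0, 0, 0], [-16, 5.2, 0, 0, 0, 0], [-20, 6.5, 0, 0, 0, 0], [-24.1, 7.7, 0, 0, 0, 0], [-24.1, 7.7, 0, 0, 0, 0], [-24.1, 7.7, 4, 0, 0, 0], [-24.1, 7.7, 7.5, 0, 0, 0], [-24.1, 7.7, 7.5, 0, 0, 0]]]'

```text
clock: 32.5
eef_pos: [654.4, -21.1, 158.4]
tool_rot: [-3.124, -0.001, 1.535]
force: [-0.9, 0.2, -1.1]
width: 43.8
gripper_force: 61.8
```

Call:
send_rows --rows '[[[0, 0, 0, 0, 0, 0], [0, 0, 0, 0, 0, 0], [0, 0, 0, 0, 0, 0]]]'

```text
clock: 32.8
eef_pos: [660.2, -22.1, 166.8]
tool_rot: [-3.141, -0.001, 1.535]
force: [0.3, 0.6, -1.8]
width: 44.3
gripper_force: 61.8
```

Run:
```python
from h import *
go((660,-23,121,1.535),(660,-23,240,1.535))
```

```text
now 32.8 [660.2 -22.1 166.8] [-3.141e+00 -1.000e-03  1.535e+00] F [ 0.3  0.6 -1.8] w 44.3 61.8 q7 0.23
(660, -23, 121, 1.535) -> [-0.09, -0.02, 4.58] [-0.001, -0.001, 0.0] rows 0.9
(660, -23, 240, 1.535) -> [0.0, 0.0, -11.9] [0.0, 0.0, 0.0] rows 2.4
```

Call:
send_rows --rows '[[[-0.1, 0, 1.5, 0, 0, 0], [-0.1, 0, 3, 0, 0, 0], [-0.1, 0, 4, 0, 0, 0], [-0.1, 0, 4.4, 0, 0, 0], [-0.1, 0, 4.4, 0, 0, 0]]]'

```text
clock: 33.3
eef_pos: [657.1, -23.1, 122.4]
tool_rot: [-3.133, -0.002, 1.534]
force: [-9.4, 0.7, 19.0]
width: 44.0
gripper_force: 65.0
```

Call:
send_rows --rows '[[[0, 0, 0, 0, 0, 0], [0, 0, 0, 0, 0, 0], [0, 0, 0, 0, 0, 0], [0, 0, 0, 0, 0, 0]]]' --grip 60

```text
clock: 33.7
eef_pos: [658.9, -23.0, 120.3]
tool_rot: [-3.137, -0.001, 1.535]
force: [0.2, -0.1, 0.0]
width: 65.4
gripper_force: 0.0
```

Call:
send_rows --rows '[[[0, 0, -4, 0, 0, 0], [0, 0, -8, 0, 0, 0], [0, 0, -12, 0, 0, 0], [0, -4, -14, 0, 0, 0], [0, -8, -14, 0, 0, 0], [0, -12, -14, 0, 0, 0], [0, -14, -14, 0, 0, 0], [0, -14, -14, 0, 0, 0], [0, -14, -14, 0, 0, 0]]]'

```text
clock: 34.6
eef_pos: [520.4, -18.1, 261.8]
tool_rot: [-3.139, -0.001, 1.535]
force: [-0.3, -0.0, -0.8]
width: 65.5
gripper_force: 0.0
```

Run:
```python
from h import *
go(); d=cam("top"); whites(d); save(d,"top2.png",(185,135,385,285),4); np.save("top2.npy",d,allow_pickle=True)
```

```text
now 34.6 [520.4 -18.1 261.8] [-3.139e+00 -1.000e-03  1.535e+00] F [-0.3 -0.  -0.8] w 65.5 0.0 q7 0.22
[267, 158, 13, 13, 120] [273.  163.8] [ 669. -178.]
[244, 160, 12, 12, 120] [249.5 165.5] [665. -99.]
[123, 209, 22, 10, 190] [133.9 213.3] [510. 286.]
```

View pics/top2.png

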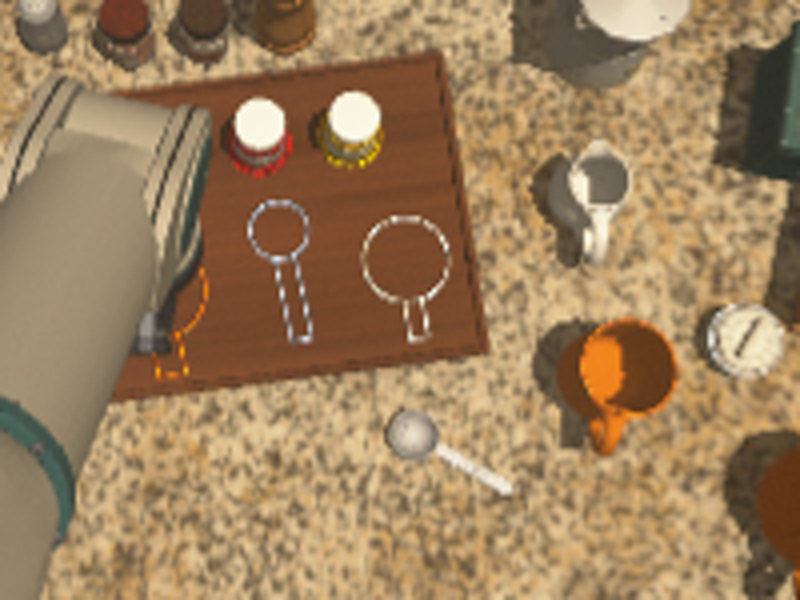

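The picture shows red and yellow standing on their rings (caps at crop (260,125) and (354,117)); green is hidden under the arm. The jug's rim centre is at (600,182) and its handle end at (595,258), the small mug's rim centre at (629,367), and the spoon runs from (412,434) to (510,491).

```bash
cat >> h.py <<'E'
def circ(w):
    A=np.c_[2*w,np.ones(len(w))];b=(w**2).sum(1);s=np.linalg.lstsq(A,b,rcond=None)[0];return s[:2],np.sqrt(s[2]+s[:2]@s[:2])
E
python3 - <<'E'
from h import *
d=np.load("top2.npy",allow_pickle=True).item(); d0=np.load("top0.npy",allow_pickle=True).item()
A=lambda l:np.array(l)/4+[184.5,134.5]
def rep(n,c,e,zc,ze,kc):
    c=onz(d,A([c]),zc)[0,:2];e=onz(d,A([e]),ze)[0,:2];h=(e-c);L=np.linalg.norm(h);h/=L
    print(n,"c",c.round(),"end",e.round(),"len",L.round(),"origin",(c+kc*h).round(1),"handle dir deg",np.degrees(np.arctan2(h[1],h[0])).round(1))
rep("mug",(629,367),(606,449),101,75,16)
rep("jug",(600,182),(595,260),85,75,16)
rep("spoon",(412,434),(510,491),14,14,37)
rep("mjug",(406,259),(417,340),8,8,16)
rep("mspoon",(279,231),(300,341),8,8,37)
# mug mark from top0: (336,312)c (342,347)end of 1.5x
hsv=cv2.cvtColor(d0["pixels"],cv2.COLOR_RGB2HSV).astype(int);H,S,V=hsv[...,0],hsv[...,1],hsv[...,2]
m=(H>8)&(H<20)&(S>190)&(V>130);ys,xs=np.nonzero(m[188:234,205:242]);ys+=188;xs+=205
w=onz(d0,np.c_[xs,ys],8)[:,:2]
k=w[:,0]>490;c,r=circ(w[k]);
for i in range(3):
    k=abs(np.linalg.norm(w-c,axis=1)-r)<5;c,r=circ(w[k])
hp=w[w[:,0]<c[0]-r-6];h=hp.mean(0)-c;L=np.linalg.norm(h);h/=L
print("mmug c",c.round(1),r.round(1),"hp",hp.mean(0).round(),len(hp),"origin",(c+16*h).round(1),np.degrees(np.arctan2(h[1],h[0])).round(1),"far",((hp-c)@h).max().round())
E
```

```text
mug c [ 452. -395.] end [ 387. -378.] len 67.0 origin [ 436.3 -390.6] handle dir deg 165.6
jug c [ 610. -385.] end [ 544. -379.] len 65.0 origin [ 593.6 -383.4] handle dir deg 174.8
spoon c [ 404. -225.] end [ 354. -308.] len 97.0 origin [ 385.2 -256.8] handle dir deg -121.4
mjug c [ 559. -227.] end [ 487. -234.] len 73.0 origin [ 543.3 -228.2] handle dir deg -174.6
mspoon c [ 587. -114.] end [ 488. -130.] len 100.0 origin [ 550.4 -120. ] handle dir deg -170.6
mmug c [534.5  -4. ] 43.9 hp [466. -16.] 23 origin [518.8  -6.8] -170.0 far 78.0
```

Run:
```python
from h import *
go((380,-265,200,1.023),(380,-265,77,1.023),(380,-265,170,1.023),(540.5,-121.6,170,.164),(540.5,-121.6,85,.164))
```

```text
now 34.6 [521.  -18.2 261.7] [-3.140e+00 -1.000e-03  1.535e+00] F [0.1 0.2 0.2] w 65.4 0.0 q7 0.22
(380, -265, 200, 1.023) -> [-25.17, -13.2, 6.18] [-0.002, -0.0, 0.512] rows 5.8
(380, -265, 77, 1.023) -> [0.0, -0.0, 12.3] [0.0, 0.0, 0.0] rows 2.5
(380, -265, 170, 1.023) -> [-0.0, 0.0, -9.3] [0.0, 0.0, 0.0] rows 1.9
(540.5, -121.6, 170, 0.164) -> [20.6, 6.23, 0.0] [0.0, -0.0, 0.859] rows 5.7
(540.5, -121.6, 85, 0.164) -> [0.0, -0.0, 8.5] [0.0, 0.0, 0.0] rows 1.7
```

Call:
send_rows --rows '[[[-4.5, -2.3, 1, 0, 0, 0.08], [-9, -4.6, 2, 0, 0, 0.17], [-13.5, -7, 3.2, 0, 0, 0.26], [-18, -9.4, 4.4, 0, 0, 0.35], [-22, -11.5, 5.4, 0, 0, 0.44], [-25.2, -13.2, 6.2, 0, 0, 0.512], [-25.2, -13.2, 6.2, 0, 0, 0.512], [-25.2, -13.2, 6.2, 0, 0, 0.512], [-25.2, -13.2, 6.2, 0, 0, 0.512], [-25.2, -13.2, 6.2, 0, 0, 0.512]]]' --grip 130

```text
clock: 35.65
eef_pos: [379.8, -264.2, 199.8]
tool_rot: [-3.138, 0.001, 1.026]
force: [-0.3, 0.3, 0.3]
width: 41.7
gripper_force: 0.0
```

Run:
```python
from h import *
go((380,-265,77,1.023))
d=cam("side"); T=np.array([(404,-225,14),(354,-308,14)]);print(proj(d,T).round(1).tolist())
hsv=cv2.cvtColor(d["pixels"],cv2.COLOR_RGB2HSV);x,y=proj(d,T).mean(0).astype(int)
# other side-view check: mug/jug points
print(proj(d,[(452,-395,101),(387,-378,60),(610,-385,85),(547,-379,75)]).round().tolist())
save(d,"side_sp.png",(x-25,y-25,x+35,y+20),1)
```

```text
now 35.6 [ 379.8 -264.2  199.8] [-3.138e+00  1.000e-03  1.026e+00] F [-0.3  0.3  0.3] w 41.7 0.0 q7 0.45
(380, -265, 77, 1.023) -> [-0.05, 0.1, 12.28] [-0.003, 0.001, 0.003] rows 2.5
[[231.4, 230.3], [222.6, 250.8]]
[[262.0, 242.0], [239.0, 253.0], [311.0, 232.0], [291.0, 238.0]]
```

The side view agrees: spoon at (231,231) to (223,250.6), and the mug and jug points within 3 px. I take the spoon.

Call:
send_rows --rows '[[[0, 0.1, 4.5, 0, 0, 0], [0, 0.1, 9, 0, 0, 0], [0, 0.1, 11, 0, 0, 0], [0, 0.1, 12.2, 0, 0, 0], [0, 0.1, 12.2, 0, 0, 0], [0, 0.1, 12.2, 0, 0, 0]]]'

```text
clock: 36.3
eef_pos: [379.4, -265.3, 78.0]
tool_rot: [-3.138, 0.002, 1.025]
force: [0.4, -0.0, 0.6]
width: 41.8
gripper_force: 0.0
```

Call:
send_rows --rows '[[[0, 0, 0, 0, 0, 0], [0, 0, 0, 0, 0, 0], [0, 0, 0, 0, 0, 0], [0, 0, 0, 0, 0, 0], [0, 0, 0, 0, 0, 0], [0, 0, 0, 0, 0, 0]]]' --grip 255

```text
clock: 36.9
eef_pos: [379.4, -265.8, 78.7]
tool_rot: [-3.14, 0.001, 1.023]
force: [0.6, 1.0, 7.1]
width: 7.9
gripper_force: 58.7
```

Call:
send_rows --rows '[[[0, 0, -2, 0, 0, 0], [0, 0, -5, 0, 0, 0], [0, 0, -9.3, 0, 0, 0], [0, 0, -9.3, 0, 0, 0], [0, 0, -9.3, 0, 0, 0]]]'

```text
clock: 37.4
eef_pos: [379.8, -265.7, 171.8]
tool_rot: [-3.14, 0.001, 1.024]
force: [-0.4, -0.1, -0.8]
width: 7.8
gripper_force: 58.9
```

Run:
```python
from h import *
go((540.5,-121.6,170,.164))
```

```text
now 37.4 [ 379.8 -265.7  171.8] [-3.140e+00  1.000e-03  1.024e+00] F [-0.4 -0.1 -0.8] w 7.8 58.9 q7 0.64
(540.5, -121.6, 170, 0.164) -> [20.67, 6.23, 0.15] [-0.001, 0.002, 0.86] rows 5.7
```

Call:
send_rows --rows '[[[3.4, 1, 0, 0, 0, 0.14], [6.8, 2, 0, 0, 0, 0.28], [10.2, 3, 0, 0, 0, 0.42], [13.6, 4, 0, 0, 0, 0.56], [17, 5, 0, 0, 0, 0.7], [20.7, 6.2, 0, 0, 0, 0.86], [20.7, 6.2, 0, 0, 0, 0.86], [20.7, 6.2, 0, 0, 0, 0.86], [20.7, 6.2, 0, 0, 0, 0.86], [20.7, 6.2, 0, 0, 0, 0.86]]]'

```text
clock: 38.4
eef_pos: [538.7, -122.5, 170.1]
tool_rot: [-3.14, 0.005, 0.161]
force: [0.6, -0.3, 0.7]
width: 8.0
gripper_force: 58.9
```

Call:
send_rows --rows '[[[0, 0, 3, 0, 0, 0], [0, 0, 5, 0, 0, 0], [0, 0, 5, 0, 0, 0], [0, 0, 5, 0, 0, 0]]]'

```text
clock: 38.8
eef_pos: [539.3, -122.3, 120.7]
tool_rot: [-3.14, 0.004, 0.161]
force: [0.2, 0.3, -0.5]
width: 7.9
gripper_force: 58.9
```

Run:
```python
from h import *
go((540.5,-121.6,87.5,.164))
for n in("side","top"):
    d=cam(n); hsv=cv2.cvtColor(d["pixels"],cv2.COLOR_RGB2HSV)
    m=((hsv[...,1]<50)&(hsv[...,2]>120)).astype(np.uint8)
    s=ctrl.read_state()["eef_pos"]; q=proj(d,[(s[0]+47,s[1]+8,s[2]-65),(s[0]-49,s[1]-8,s[2]-65)]);print(n,q.round(1).tolist())
    k,l,st,ce=cv2.connectedComponentsWithStats(m)
    for i in range(1,k):
        if 8<st[i,4]<400 and np.linalg.norm(ce[i]-q.mean(0))<35: print(st[i].tolist(),ce[i].round(1))
```

```text
now 38.8 [ 539.3 -122.3  120.7] [-3.14   0.004  0.161] F [ 0.2  0.3 -0.5] w 7.9 58.9 q7 -0.36
(540.5, -121.6, 87.5, 0.164) -> [0.15, -0.05, 3.32] [-0.001, 0.004, -0.003] rows 0.7
side [[273.3, 190.3], [248.4, 198.1]]
[277, 163, 12, 9, 87] [282.6 167. ]
[274, 188, 5, 6, 24] [276.  190.6]
[249, 195, 10, 4, 17] [253.6 196.6]
top [[254.5, 189.7], [259.8, 217.4]]
[258, 210, 5, 11, 32] [260.1 214.4]
```

Call:
send_rows --rows '[[[0.1, 0, 1.2, 0, 0, 0], [0.1, 0, 2.4, 0, 0, 0], [0.1, 0, 3.1, 0, 0, 0], [0.1, 0, 3.4, 0, 0, 0], [0.1, 0, 3.4, 0, 0, 0], [0.1, 0, 3.4, 0, 0, 0]]]'

```text
clock: 39.5
eef_pos: [540.1, -120.9, 86.7]
tool_rot: [-3.139, 0.004, 0.163]
force: [-2.6, 0.7, 8.2]
width: 8.4
gripper_force: 59.8
```

Call:
send_rows --rows '[[[0, 0, 0, 0, 0, 0], [0, 0, 0, 0, 0, 0], [0, 0, 0, 0, 0, 0], [0, 0, 0, 0, 0, 0]]]' --grip 130

```text
clock: 39.9
eef_pos: [540.5, -121.1, 86.1]
tool_rot: [-3.14, 0.004, 0.163]
force: [0.5, -0.3, 0.1]
width: 41.5
gripper_force: 0.0
```

Call:
send_rows --rows '[[[0, 0, -4, 0, 0, 0], [0, 0, -9, 0, 0, 0], [0, 0, -14, 0, 0, 0], [0, 0, -15.5, 0, 0, 0], [0, 0, -15.5, 0, 0, 0], [0, 0, -15.5, 0, 0, 0]]]'

```text
clock: 40.5
eef_pos: [540.8, -120.6, 240.5]
tool_rot: [-3.139, 0.004, 0.164]
force: [-0.6, 0.1, -0.4]
width: 41.6
gripper_force: 0.0
```

Run:
```python
from h import *
go((554,-380,240,-.09),(554,-380,124,-.09))
```

```text
now 40.5 [ 540.8 -120.6  240.5] [-3.139  0.004  0.164] F [-0.6  0.1 -0.4] w 41.6 0.0 q7 -0.52
(554, -380, 240, -0.09) -> [-2.93, 25.81, -0.01] [-0.002, 0.005, 0.254] rows 5.2
(554, -380, 124, -0.09) -> [-0.0, -0.0, 11.6] [0.0, 0.0, 0.0] rows 2.3
```

Call:
send_rows --rows '[[[-0.5, 4.3, 0, 0, 0, 0.04], [-1, 8.6, 0, 0, 0, 0.08], [-1.5, 13, 0, 0, 0, 0.12], [-2, 17.3, 0, 0, 0, 0.16], [-2.5, 21.6, 0, 0, 0, 0.2], [-2.9, 25.8, 0, 0, 0, 0.254], [-2.9, 25.8, 0, 0, 0, 0.254], [-2.9, 25.8, 0, 0, 0, 0.254], [-2.9, 25.8, 0, 0, 0, 0.254]]]' --grip 90

```text
clock: 41.4
eef_pos: [554.5, -378.7, 239.1]
tool_rot: [-3.138, 0.006, -0.09]
force: [0.1, 0.2, -0.1]
width: 55.3
gripper_force: 0.0
```

Run:
```python
from h import *
go((554,-380,124,-.09))
d=cam("top"); hsv=cv2.cvtColor(d["pixels"],cv2.COLOR_RGB2HSV)
m=((hsv[...,1]<60)&(hsv[...,2]>140)).astype(np.uint8); k,l,st,ce=cv2.connectedComponentsWithStats(m)
for i in range(1,k):
    if 8<st[i,4]<400 and 240<ce[i][0]<350 and 165<ce[i][1]<235: print(st[i].tolist(),ce[i].round(1),onz(d,[ce[i]],20)[0,:2].round())
mo=((hsv[...,0]<16)&(hsv[...,1]>180)&(hsv[...,2]>90)).astype(np.uint8);k,l,st,ce=cv2.connectedComponentsWithStats(mo)
for i in range(1,k):
    if 100<st[i,4]: print("org",st[i].tolist(),ce[i].round(1))
```

```text
now 41.4 [ 554.5 -378.7  239.1] [-3.138  0.006 -0.09 ] F [ 0.1  0.2 -0.1] w 55.3 0.0 q7 -0.49
(554, -380, 124, -0.09) -> [0.03, 0.18, 11.51] [-0.004, 0.006, 0.0] rows 2.3
[244, 160, 12, 12, 121] [249.4 165.6] [682. -99.]
org [330, 215, 24, 34, 439] [339.7 229.5]
org [378, 245, 45, 46, 662] [396.9 266.8]
```

Call:
send_rows --rows '[[[0, 0.1, 4, 0, 0, 0], [0, 0.1, 8, 0, 0, 0], [0, 0.1, 10.5, 0, 0, 0], [0, 0.1, 11.5, 0, 0, 0], [0, 0.1, 11.5, 0, 0, 0], [0, 0.1, 11.5, 0, 0, 0]]]'

```text
clock: 42.05
eef_pos: [554.6, -381.5, 127.4]
tool_rot: [3.141, 0.002, -0.09]
force: [0.2, -0.2, -0.1]
width: 55.0
gripper_force: 0.0
```

Call:
send_rows --rows '[[[0, 0, 0, 0, 0, 0], [0, 0, 0, 0, 0, 0], [0, 0, 0, 0, 0, 0], [0, 0, 0, 0, 0, 0], [0, 0, 0, 0, 0, 0], [0, 0, 0, 0, 0, 0]]]' --grip 255

```text
clock: 42.65
eef_pos: [554.0, -381.9, 126.8]
tool_rot: [3.141, 0.003, -0.091]
force: [-1.1, 0.3, 5.1]
width: 10.7
gripper_force: 58.6
```

Call:
send_rows --rows '[[[0, 0, -1, 0, 0, 0], [0, 0, -3, 0, 0, 0], [0, 0, -5, 0, 0, 0], [0, 0, -6, 0, 0, 0], [0, 0, -6, 0, 0, 0], [0, 0, -6, 0, 0, 0]]]'

```text
clock: 43.25
eef_pos: [554.1, -381.0, 185.9]
tool_rot: [-3.14, 0.004, -0.091]
force: [0.1, 0.5, -1.5]
width: 11.0
gripper_force: 58.3
```

Run:
```python
from h import *
go((503.3,-232.3,184,.094),(503.3,-232.3,133,.094))
```

```text
now 43.2 [ 554.1 -381.   185.9] [-3.14   0.004 -0.091] F [ 0.1  0.5 -1.5] w 11.0 58.3 q7 -0.44
(503.3, -232.3, 184, 0.094) -> [-6.41, -14.35, 0.24] [-0.002, 0.004, -0.185] rows 3.1
(503.3, -232.3, 133, 0.094) -> [0.0, -0.0, 5.1] [0.0, 0.0, 0.0] rows 1.0
```

Call:
send_rows --rows '[[[-1.6, -3.6, 0, 0, 0, -0.05], [-3.2, -7.2, 0, 0, 0, -0.09], [-4.8, -10.8, 0.2, 0, 0, -0.14], [-6.4, -14.3, 0.2, 0, 0, -0.185], [-6.4, -14.3, 0.2, 0, 0, -0.185], [-6.4, -14.3, 0.2, 0, 0, -0.185], [-6.4, -14.3, 2.5, 0, 0, -0.185], [-6.4, -14.3, 3, 0, 0, -0.185], [-6.4, -14.3, 3, 0, 0, -0.185]]]'

```text
clock: 44.15
eef_pos: [502.7, -234.0, 155.5]
tool_rot: [-3.14, 0.006, 0.093]
force: [-0.6, 0.2, -1.6]
width: 11.0
gripper_force: 58.6
```

Run:
```python
from h import *
go((503.3,-232.3,136,.094)); s=ctrl.read_state(); p=np.array(s["eef_pos"])
d=cam("top"); hsv=cv2.cvtColor(d["pixels"],cv2.COLOR_RGB2HSV); z=85+p[2]-126.8
m=((hsv[...,1]<70)&(hsv[...,2]>120)).astype(np.uint8); k,l,st,ce=cv2.connectedComponentsWithStats(m)
for i in range(1,k):
    if 8<st[i,4]<800 and 240<ce[i][0]<350 and 165<ce[i][1]<235: print(st[i].tolist(),ce[i].round(1),onz(d,[ce[i]],z)[0,:2].round())
print("expected rim c px",proj(d,[(p[0]+56*np.cos(.094),p[1]+56*np.sin(.094),z)]).round(1),"mark c px",proj(d,[(559,-227,z)]).round(1))
```

```text
now 44.1 [ 502.7 -234.   155.5] [-3.14   0.006  0.093] F [-0.6  0.2 -1.6] w 11.0 58.6 q7 -0.27
(503.3, -232.3, 136, 0.094) -> [0.08, -0.16, 1.95] [-0.002, 0.006, -0.001] rows 0.4
[244, 160, 12, 13, 124] [249.5 165.7] [658. -98.]
expected rim c px [[289.9 194.3]] mark c px [[289.4 194.2]]
```

Call:
send_rows --rows '[[[0.1, -0.1, 0.8, 0, 0, 0], [0.1, -0.1, 1.5, 0, 0, 0], [0.1, -0.1, 1.9, 0, 0, 0], [0.1, -0.1, 2.1, 0, 0, 0], [0.1, -0.1, 2.1, 0, 0, 0]]]'

```text
clock: 44.7
eef_pos: [503.5, -232.1, 135.6]
tool_rot: [-3.14, 0.004, 0.094]
force: [-1.9, 1.9, 2.9]
width: 11.2
gripper_force: 59.3
```

Call:
send_rows --rows '[[[0, 0, 0, 0, 0, 0], [0, 0, 0, 0, 0, 0], [0, 0, 0, 0, 0, 0], [0, 0, 0, 0, 0, 0]]]' --grip 130

```text
clock: 45.1
eef_pos: [504.3, -232.2, 135.4]
tool_rot: [-3.141, 0.003, 0.094]
force: [0.9, 0.2, 1.4]
width: 41.9
gripper_force: 0.0
```

Call:
send_rows --rows '[[[0, 0, -3, 0, 0, 0], [0, 0, -7, 0, 0, 0], [0, 0, -11, 0, 0, 0], [0, 0, -11, 0, 0, 0], [0, 0, -11, 0, 0, 0]]]'

```text
clock: 45.6
eef_pos: [504.9, -232.1, 246.1]
tool_rot: [-3.141, 0.002, 0.095]
force: [-0.2, 0.2, -0.3]
width: 41.6
gripper_force: 0.0
```

Run:
```python
from h import *
# mug: c (452,-395), h dir 165.6deg ; grasp 61 out
a=np.radians(165.6);g=np.array([452,-395])+60*np.array([np.cos(a),np.sin(a)]);print(g)
go((*g,240,a-np.pi),(*g,126,a-np.pi))
d=cam("top"); hsv=cv2.cvtColor(d["pixels"],cv2.COLOR_RGB2HSV)
mo=((hsv[...,0]<16)&(hsv[...,1]>180)&(hsv[...,2]>90)).astype(np.uint8);k,l,st,ce=cv2.connectedComponentsWithStats(mo)
for i in range(1,k):
    if 100<st[i,4]: print("org",st[i].tolist(),ce[i].round(1))
```

```text
[ 393.88501033 -380.07860677]
now 45.6 [ 504.9 -232.1  246.1] [-3.141e+00  2.000e-03  9.500e-02] F [-0.2  0.2 -0.3] w 41.6 0.0 q7 -0.39
(np.float64(393.88501033228215), np.float64(-380.0786067701087), 240, np.float64(-0.25132741228718336)) -> [-12.45, 13.68, 0.62] [-0.001, 0.002, 0.346] rows 3.7
(np.float64(393.88501033228215), np.float64(-380.0786067701087), 126, np.float64(-0.25132741228718336)) -> [0.0, -0.0, 11.4] [0.0, 0.0, 0.0] rows 2.3
org [324, 228, 24, 34, 417] [333.4 242.7]
org [375, 245, 48, 46, 1043] [394.2 263.9]
```

The mug has been knocked: its centroid moved from px (339.7,229.5) to (333.4,242.7). I look again, with the last view covering the mug and the tray together.

Run:
```python
from h import *
d=cam("top"); np.save("top3.npy",d,allow_pickle=True); d2=cam("side")
P=d["pixels"][:,:,::-1]
a=cv2.resize(P[220:270,312:362],(400,400),interpolation=cv2.INTER_CUBIC)
b=cv2.resize(P[150:250,200:300],(400,400),interpolation=cv2.INTER_CUBIC)
cv2.imwrite("pics/mug3.png",np.hstack([a,b]))
for D,box in((np.load("top2.npy",allow_pickle=True).item(),0),(d,1)):
    hsv=cv2.cvtColor(D["pixels"],cv2.COLOR_RGB2HSV)
    mo=((hsv[...,0]<16)&(hsv[...,1]>180)&(hsv[...,2]>90)).astype(np.uint8);k,l,st,ce=cv2.connectedComponentsWithStats(mo)
    i=[i for i in range(1,k) if st[i,4]>100 and 315<ce[i][0]<345][0]
    ys,xs=np.nonzero(l==i); w=onz(D,np.c_[xs,ys],95)[:,:2]; j=np.argmax(ys);lo=ys>ys.max()-4
    print(st[i],ce[i].round(1),"low pts",xs[lo].mean(),ys[lo].mean(),"mean",w.mean(0).round(),"moments angle",cv2.fitEllipse(w.astype(np.float32))[2])
```

```text
[328 215  26  34 494] [340.2 229. ] low pts 336.125 246.0625 mean [ 443. -391.] moments angle 66.41878509521484
[324 228  24  34 439] [333.6 242.6] low pts 330.27777777777777 259.22222222222223 mean [ 400. -366.] moments angle 71.9677963256836
```

View pics/mug3.png

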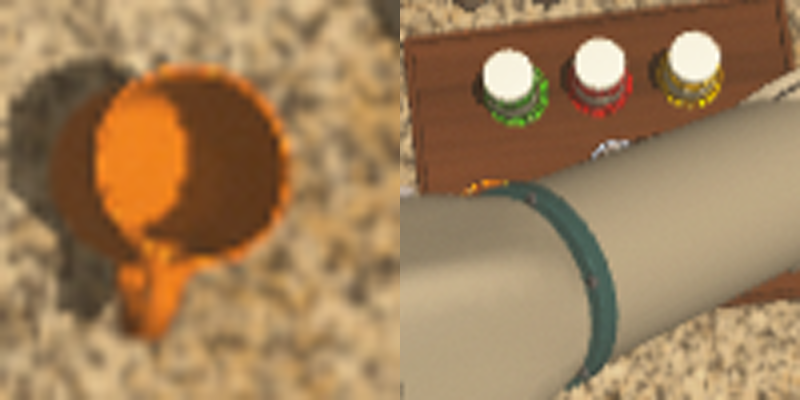

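In the left crop the mug's rim centre is (193,165) and its handle end (152,335), i.e. px (335.6,240.1) and (330.5,261.4). In the right crop all three jars stand on their own rings.

Run:
```python
from h import *
d=np.load("top3.npy",allow_pickle=True).item()
c=onz(d,[(335.6,240.1)],101)[0,:2]; e=onz(d,[(330.5,261.4)],75)[0,:2]; h=e-c;L=np.linalg.norm(h);h/=L;a=np.arctan2(h[1],h[0])
g=c+60*h; print(c.round(),e.round(),L.round(),np.degrees(a).round(1),g.round(1))
yaw=a-np.pi if a>0 else a+np.pi
go((*g.round(1),240,yaw),(*g.round(1),126,yaw))
cs=proj(d,[(*c,101)])
d2=cam("side");hsv=cv2.cvtColor(d2["pixels"],cv2.COLOR_RGB2HSV)
mo=((hsv[...,0]<16)&(hsv[...,1]>150)&(hsv[...,2]>60)).astype(np.uint8);k,l,st,ce=cv2.connectedComponentsWithStats(mo)
for i in range(1,k):
    if 100<st[i,4]: print("org side",st[i].tolist(),ce[i].round(1))
print(proj(d2,[(*c,0),(*c,101),(*g,75)]).round())
```

```text
[ 408. -372.] [ 340. -357.] 69.0 167.6 [ 348.9 -358.8]
now 45.8 [ 504.  -231.5  244.1] [-3.139  0.006  0.094] F [-1.2 -0.  -0.6] w 41.9 0.0 q7 -0.39
(np.float64(348.9), np.float64(-358.8), 240, np.float64(-0.21688105188325668)) -> [-16.64, 11.21, 0.48] [-0.002, 0.006, 0.311] rows 4.0
(np.float64(348.9), np.float64(-358.8), 126, np.float64(-0.21688105188325668)) -> [0.0, -0.0, 11.4] [0.0, 0.0, 0.0] rows 2.3
org side [220, 183, 112, 90, 1876] [262.4 236.1]
org side [226, 185, 23, 34, 187] [237.  198.7]
org side [0, 207, 18, 53, 502] [  7.4 232. ]
org side [0, 259, 13, 46, 236] [  4.2 282.2]
org side [202, 274, 60, 67, 2744] [237.2 306. ]
[[245. 265.]
 [244. 240.]
 [224. 248.]]
```

Call:
send_rows --rows '[[[-4.1, 2.8, 0, 0, 0, 0.08], [-8.3, 5.6, 0, 0, 0, 0.155], [-12.5, 8.4, 0, 0, 0, 0.23], [-16.6, 11.2, 0.5, 0, 0, 0.31], [-16.6, 11.2, 0.5, 0, 0, 0.31], [-16.6, 11.2, 0.5, 0, 0, 0.31], [-16.6, 11.2, 0.5, 0, 0, 0.31], [-16.6, 11.2, 0.5, 0, 0, 0.31]]]' --grip 50

```text
clock: 46.6
eef_pos: [351.1, -358.2, 240.4]
tool_rot: [-3.141, 0.004, -0.213]
force: [0.9, 0.3, 0.1]
width: 68.7
gripper_force: 0.0
```

Call:
send_rows --rows '[[[0, 0, 0, 0, 0, 0], [0, 0, 0, 0, 0, 0]]]'

```text
clock: 46.8
eef_pos: [350.5, -358.7, 240.7]
tool_rot: [-3.141, 0.004, -0.214]
force: [0.2, 0.8, 0.2]
width: 68.8
gripper_force: 0.0
```

Run:
```python
from h import *
go((348.9,-358.8,126,-.217)); s=ctrl.read_state(); print(s["qpos"].round(2))
d=cam("top"); hsv=cv2.cvtColor(d["pixels"],cv2.COLOR_RGB2HSV)
mo=((hsv[...,0]<16)&(hsv[...,1]>180)&(hsv[...,2]>90)).astype(np.uint8);k,l,st,ce=cv2.connectedComponentsWithStats(mo)
for i in range(1,k):
    if 60<st[i,4]: print("org",st[i].tolist(),ce[i].round(1))
```

```text
now 46.8 [ 350.5 -358.7  240.7] [-3.141  0.004 -0.214] F [0.2 0.8 0.2] w 68.8 0.0 q7 -0.25
(348.9, -358.8, 126, -0.217) -> [-0.11, 0.05, 11.47] [-0.0, 0.004, 0.003] rows 2.3
[ 0.15  0.7   0.95  2.01 -0.77  0.85 -0.25]
org [324, 228, 14, 11, 97] [330. 234.]
org [402, 245, 19, 17, 129] [409.2 251.4]
org [385, 282, 15, 9, 69] [392.2 285.9]
```

Call:
send_rows --rows '[[[-0.1, 0, 4, 0, 0, 0], [-0.1, 0, 8, 0, 0, 0], [-0.1, 0, 10.5, 0, 0, 0], [-0.1, 0, 11.5, 0, 0, 0], [-0.1, 0, 11.5, 0, 0, 0], [-0.1, 0, 11.5, 0, 0, 0]]]'

```text
clock: 47.45
eef_pos: [348.6, -359.7, 126.8]
tool_rot: [3.141, 0.003, -0.216]
force: [0.1, -0.6, -0.6]
width: 68.8
gripper_force: 0.0
```

Call:
send_rows --rows '[[[0, 0, 0, 0, 0, 0], [0, 0, 0, 0, 0, 0], [0, 0, 0, 0, 0, 0], [0, 0, 0, 0, 0, 0], [0, 0, 0, 0, 0, 0], [0, 0, 0, 0, 0, 0]]]' --grip 255

```text
clock: 48.05
eef_pos: [348.4, -359.0, 126.5]
tool_rot: [-3.141, 0.003, -0.216]
force: [-0.6, 1.6, 4.8]
width: 19.7
gripper_force: 56.2
```

Call:
send_rows --rows '[[[0, 0, -1, 0, 0, 0], [0, 0, -3, 0, 0, 0], [0, 0, -5, 0, 0, 0], [0, 0, -7, 0, 0, 0], [0, 0, -8, 0, 0, 0], [0, 0, -8, 0, 0, 0], [0, 0, -8, 0, 0, 0]]]'

```text
clock: 48.75
eef_pos: [348.7, -358.6, 205.4]
tool_rot: [-3.141, 0.004, -0.215]
force: [-0.5, 0.0, -2.7]
width: 19.7
gripper_force: 56.8
```

Run:
```python
from h import *
# mark: c (534.5,-4), handle dir -170 
a=np.radians(-170);g=np.array([534.5,-4])+60*np.array([np.cos(a),np.sin(a)]);print(g)
go((430,-230,240,-.05),(*g.round(1),240,.175),(*g.round(1),136,.175))
```

```text
[475.41153482 -14.41889066]
now 48.8 [ 348.7 -358.6  205.4] [-3.141  0.004 -0.215] F [-0.5  0.  -2.7] w 19.7 56.8 q7 -0.19
(430, -230, 240, -0.05) -> [5.18, -14.3, -3.47] [-0.001, 0.004, -0.165] rows 3.1
(np.float64(475.4), np.float64(-14.4), 240, 0.175) -> [3.46, -21.76, -0.0] [0.0, 0.0, -0.225] rows 4.4
(np.float64(475.4), np.float64(-14.4), 136, 0.175) -> [-0.0, -0.0, 10.4] [0.0, 0.0, 0.0] rows 2.1
```

Call:
send_rows --rows '[[[0, 0, -3.5, 0, 0, 0], [0, 0, -3.5, 0, 0, 0], [1.7, -4.8, -3.5, 0, 0, -0.055], [3.4, -9.6, -3.5, 0, 0, -0.11], [5.2, -14.3, -3.5, 0, 0, -0.165], [5.2, -14.3, -3.5, 0, 0, -0.165], [5.2, -14.3, -3.5, 0, 0, -0.165]]]'

```text
clock: 49.45
eef_pos: [430.7, -228.6, 239.3]
tool_rot: [-3.14, 0.006, -0.047]
force: [-0.2, -1.3, -2.6]
width: 19.6
gripper_force: 56.9
```

Call:
send_rows --rows '[[[0.7, -4.3, 0, 0, 0, -0.045], [1.4, -8.7, 0, 0, 0, -0.09], [2.1, -13, 0, 0, 0, -0.135], [2.8, -17.4, 0, 0, 0, -0.18], [3.5, -21.8, 0, 0, 0, -0.225], [3.5, -21.8, 0, 0, 0, -0.225], [3.5, -21.8, 0, 0, 0, -0.225], [3.5, -21.8, 0, 0, 0, -0.225]]]'

```text
clock: 50.25
eef_pos: [475.8, -16.9, 240.6]
tool_rot: [-3.142, 0.004, 0.17]
force: [0.9, -1.2, -2.9]
width: 19.1
gripper_force: 57.1
```

Run:
```python
from h import *
go((475.4,-14.4,136,.175)); p=np.array(ctrl.read_state()["eef_pos"]); z=101+p[2]-126.5
d=cam("top"); hsv=cv2.cvtColor(d["pixels"],cv2.COLOR_RGB2HSV)
mo=((hsv[...,0]<16)&(hsv[...,1]>180)&(hsv[...,2]>90)).astype(np.uint8);k,l,st,ce=cv2.connectedComponentsWithStats(mo)
for i in range(1,k):
    if 30<st[i,4] and 150<ce[i][0]<280: print("org",st[i].tolist(),ce[i].round(1))
for r in (0,40):
    print(proj(d,[(p[0]+60*np.cos(.175)+r,p[1]+60*np.sin(.175),z),(p[0]+60*np.cos(.175),p[1]+60*np.sin(.175)-r,z)]).round(1))
d=cam("side");print("side exp",proj(d,[(p[0]+59,p[1]+10,z)]).round(1)); hsv=cv2.cvtColor(d["pixels"],cv2.COLOR_RGB2HSV)
mo=((hsv[...,0]<16)&(hsv[...,1]>150)&(hsv[...,2]>80)).astype(np.uint8);k,l,st,ce=cv2.connectedComponentsWithStats(mo)
for i in range(1,k):
    if 100<st[i,4]: print("org side",st[i].tolist(),ce[i].round(1))
```

```text
now 50.2 [475.8 -16.9 240.6] [-3.142  0.004  0.17 ] F [ 0.9 -1.2 -2.9] w 19.1 57.1 q7 -0.62
(475.4, -14.4, 136, 0.175) -> [0.05, -0.26, 10.46] [-0.0, 0.004, -0.005] rows 2.1
[[219.4 197.7]
 [219.4 197.7]]
[[219.4 184.5]
 [232.9 197.4]]
side exp [[249.4 138.6]]
org side [230, 137, 32, 34, 655] [248.4 154.1]
org side [222, 172, 110, 60, 1177] [274.8 203.1]
org side [0, 207, 18, 53, 513] [  7.5 232. ]
org side [252, 226, 24, 14, 121] [264.2 232.9]
org side [0, 258, 14, 47, 237] [  4.3 281.6]
org side [202, 274, 60, 67, 2745] [237.1 306. ]
```

Run:
```python
from h import *
s=ctrl.read_state();p=np.array(s["eef_pos"]);y=s["tool_rot"][2];go((475.4,-14.4,140,.175))
c=p[:2]+60*np.array([np.cos(y),np.sin(y)]);zb=p[2]-126.5
t=np.linspace(0,2*np.pi,60)
d=cam("side");hsv=cv2.cvtColor(d["pixels"],cv2.COLOR_RGB2HSV)
for z in(zb,zb+101):
    q=proj(d,np.c_[c[0]+40*np.cos(t),c[1]+40*np.sin(t),0*t+z]);print(z.round(),q.min(0).round(1),q.max(0).round(1))
m=((hsv[...,0]<16)&(hsv[...,1]>130)&(hsv[...,2]>40)).astype(np.uint8)
for r in range(126,178,3): 
    xs=np.nonzero(m[r,215:285])[0]+215; print(r,xs.min() if len(xs) else 0,xs.max() if len(xs) else 0,len(xs),end="; ")
```

```text
now 50.4 [475.9 -16.8 240.7] [-3.141  0.004  0.17 ] F [ 0.4  0.7 -1.5] w 18.8 57.2 q7 -0.62
(475.4, -14.4, 140, 0.175) -> [0.03, -0.24, 10.07] [-0.001, 0.004, -0.005] rows 2.0
114.0 [238.9 157.4] [261.1 169.3]
215.0 [237.9 133.1] [261.  144.3]
126 0 0 0; 129 0 0 0; 132 0 0 0; 135 0 0 0; 138 245 256 12; 141 244 261 18; 144 243 261 19; 147 232 260 21; 150 230 259 23; 153 230 259 24; 156 231 258 22; 159 233 258 25; 162 236 257 22; 165 236 257 22; 168 238 256 19; 171 232 275 8; 174 257 275 19; 177 215 275 45;
```

The mug sags about 9° in the grip: its right edge runs from 261 at the rim to 257 near the base, against 261 expected for both. I tilt the tool back to level it before lowering.

Run:
```python
from h import *
go((473,-14.8,165,.175,6.5))
```

```text
now 50.4 [475.9 -16.6 240.7] [-3.141  0.004  0.17 ] F [ 0.8 -0.1 -1.5] w 19.9 57.2 q7 -0.62
(473, -14.8, 165, 0.175, 6.5) -> [-0.23, -0.22, 7.58] [-0.001, 0.117, -0.005] rows 1.5
```

Call:
send_rows --rows '[[[-0.1, -0.1, 2.5, 0, 0.04, 0], [-0.2, -0.2, 5, 0, 0.08, 0], [-0.2, -0.2, 7, 0, 0.12, 0], [-0.2, -0.2, 7.6, 0, 0.12, 0], [-0.2, -0.2, 7.6, 0, 0.12, 0], [-0.2, -0.2, 7.6, 0, 0.12, 0]]]'

```text
clock: 51.0
eef_pos: [474.0, -14.0, 165.0]
tool_rot: [-3.141, -0.117, 0.172]
force: [-0.6, 0.2, -2.1]
width: 19.2
gripper_force: 57.2
```

Run:
```python
from h import *
s=ctrl.read_state();print(s["qpos"].round(2))
go((473,-14.8,138,.175,7))
p=np.array(s["eef_pos"]);T=R.from_euler("xyz",s["tool_rot"]);G=p+T.apply([0,0,54]);y=.175
c=G[:2]+60*np.array([np.cos(y),np.sin(y)]);zb=G[2]-72.5
t=np.linspace(0,2*np.pi,60)
d=cam("side");hsv=cv2.cvtColor(d["pixels"],cv2.COLOR_RGB2HSV)
for z in(zb,zb+101):
    q=proj(d,np.c_[c[0]+40*np.cos(t),c[1]+40*np.sin(t),0*t+z]);print(z.round(),q.min(0).round(1),q.max(0).round(1))
m=((hsv[...,0]<16)&(hsv[...,1]>130)&(hsv[...,2]>40)).astype(np.uint8)
for r in range(147,202,3): 
    xs=np.nonzero(m[r,215:285])[0]+215; print(r,xs.min() if len(xs) else 0,xs.max() if len(xs) else 0,len(xs),end="; ")
```

```text
[-0.41  0.68  0.59  2.21 -1.08  0.44 -0.34]
now 51.0 [474. -14. 165.] [-3.141 -0.117  0.172] F [-0.6  0.2 -2.1] w 19.2 57.2 q7 -0.34
(473, -14.8, 138, 0.175, 7) -> [-0.43, 0.06, 2.67] [-0.001, 0.005, -0.003] rows 0.5
39.0 [240.3 173.7] [261.9 185.9]
140.0 [239.5 150.7] [261.9 162.3]
147 0 0 0; 150 0 0 0; 153 244 257 14; 156 244 261 18; 159 244 261 18; 162 243 261 19; 165 242 261 20; 168 232 260 22; 171 232 275 30; 174 223 275 41; 177 216 275 57; 180 215 275 61; 183 222 274 47; 186 223 276 43; 189 225 284 52; 192 227 284 58; 195 229 284 45; 198 231 265 35; 201 233 256 24;
```

Call:
send_rows --rows '[[[-0.1, 0, 1, 0, -0.01, 0], [-0.2, 0, 1.8, 0, -0.02, 0], [-0.3, 0, 2.3, 0, -0.03, 0], [-0.3, 0, 2.4, 0, -0.03, 0], [-0.3, 0, 2.4, 0, -0.03, 0]]]'

```text
clock: 51.55
eef_pos: [473.5, -13.0, 140.4]
tool_rot: [-3.14, -0.086, 0.174]
force: [-0.3, -0.1, -1.8]
width: 19.7
gripper_force: 57.4
```

Run:
```python
from h import *
s=ctrl.read_state();print(s["qpos"].round(2)); go((474,-14.8,136,.175,5))
```

```text
[-0.37  0.72  0.52  2.21 -1.08  0.4  -0.34]
now 51.5 [473.5 -13.  140.4] [-3.14  -0.086  0.174] F [-0.3 -0.1 -1.8] w 19.7 57.4 q7 -0.34
(474, -14.8, 136, 0.175, 5) -> [-0.02, 0.19, 0.44] [-0.001, 0.001, -0.001] rows 0.1
```

Call:
send_rows --rows '[[[0, 0.1, 0.2, 0, 0, 0], [0, 0.1, 0.4, 0, 0, 0], [0, 0.1, 0.6, 0, 0, 0], [0, 0.1, 0.6, 0, 0, 0]]]'

```text
clock: 51.95
eef_pos: [473.8, -14.0, 134.5]
tool_rot: [-3.14, -0.086, 0.173]
force: [-3.1, -0.0, 2.0]
width: 18.8
gripper_force: 58.7
```

Run:
```python
from h import *
go((474,-14.8,134,.175,4))
```

```text
now 52.0 [473.8 -14.  134.5] [-3.14  -0.086  0.173] F [-3.1 -0.   2. ] w 18.8 58.7 q7 -0.34
(474, -14.8, 134, 0.175, 4) -> [0.0, 0.08, 0.05] [-0.002, -0.016, -0.002] rows 0.1
```

The mug is on the tray floor. I release it and retreat straight up.

Call:
send_rows --rows '[[[0, 0, 0, 0, 0, 0], [0, 0, 0, 0, 0, 0], [0, 0, 0, 0, 0, 0], [0, 0, 0, 0, 0, 0]]]' --grip 90

```text
clock: 52.35
eef_pos: [474.5, -13.8, 134.6]
tool_rot: [-3.14, -0.087, 0.174]
force: [-0.6, 0.5, 0.4]
width: 55.5
gripper_force: 0.0
```

Call:
send_rows --rows '[[[0, 0, -3, 0, 0, 0], [0, 0, -7, 0, 0, 0], [0, 0, -11, 0, -0.04, 0], [0, 0, -14, 0, -0.08, 0], [0, 0, -14, 0, -0.08, 0], [0, 0, -14, 0, -0.08, 0]]]'

```text
clock: 52.95
eef_pos: [462.6, -15.6, 274.3]
tool_rot: [-3.14, -0.008, 0.175]
force: [0.2, -0.1, -1.1]
width: 55.1
gripper_force: 0.0
```

Call:
send_rows --rows '[[[0, 5, 0, 0, 0, 0], [0, 10, 0, 0, 0, 0], [0, 15, 0, 0, 0, 0], [0, 20, 0, 0, 0, 0], [0, 25, 0, 0, 0, 0], [0, 30, 0, 0, 0, 0], [0, 35, 0, 0, 0, 0], [0, 40, 0, 0, 0, 0], [0, 40, 0, 0, 0, 0]]]'

```text
clock: 53.85
eef_pos: [528.4, -418.0, 271.7]
tool_rot: [3.138, -0.003, 0.166]
force: [-2.0, -0.7, 0.7]
width: 55.4
gripper_force: 0.0
```

Run:
```python
from h import *
go(); d=cam("top"); np.save("top4.npy",d,allow_pickle=True); whites(d)
hsv=cv2.cvtColor(d["pixels"],cv2.COLOR_RGB2HSV)
def comp(m,roi,mn=15):
    x0,y0,x1,y1=roi; k,l,st,ce=cv2.connectedComponentsWithStats(m.astype(np.uint8)[y0:y1,x0:x1])
    for i in range(1,k):
        if st[i,4]>=mn: print("  ",(st[i]+[x0,y0,0,0,0]).tolist(),(ce[i]+[x0,y0]).round(1))
t=np.linspace(0,2*np.pi,60)
print("mug");comp((hsv[...,0]<18)&(hsv[...,1]>180)&(hsv[...,2]>90),(200,180,245,245))
q=proj(d,np.c_[534.5+40*np.cos(t),-4+40*np.sin(t),0*t+109]);print("exp rim bbox",q.min(0).round(1),q.max(0).round(1),"handle end",proj(d,[(463,-17,85)]).round(1))
print("jug");comp((hsv[...,1]<70)&(hsv[...,2]>120),(265,175,310,230))
q=proj(d,np.c_[559+32*np.cos(t),-227+32*np.sin(t),0*t+93]);print("exp rim bbox",q.min(0).round(1),q.max(0).round(1),"handle end",proj(d,[(492,-234,88)]).round(1))
print("spoon");comp((hsv[...,1]<70)&(hsv[...,2]>110),(240,180,268,230))
print("exp bowl,end",proj(d,[(587,-114,22),(491,-130,22)]).round(1))
print("opener blade");comp((hsv[...,1]<50)&(hsv[...,2]>140),(190,190,206,222));print(proj(d,[(489,94,27),(570,80,27)]).round(1))
```

```text
now 53.9 [ 528.4 -418.   271.7] [ 3.138e+00 -3.000e-03  1.660e-01] F [-2.  -0.7  0.7] w 55.4 0.0 q7 -0.27
[268, 158, 12, 13, 118] [273.1 163.8] [ 669. -179.]
[244, 160, 12, 12, 119] [249.5 165.5] [665. -98.]
[221, 163, 12, 12, 122] [226.6 168.5] [656. -21.]
[196, 197, 7, 18, 64] [199.2 204.5] [535.  71.]
[123, 209, 22, 10, 180] [133.9 213.4] [510. 286.]
mug
   [210, 191, 21, 18, 206] [218.  198.7]
exp rim bbox [209.1 191.1] [233.6 215.3] handle end [[226.  225.6]]
jug
   [283, 185, 7, 6, 22] [286.  187.6]
exp rim bbox [279.1 185.8] [298.3 204.7] handle end [[291.5 215.4]]
spoon
   [248, 185, 14, 11, 75] [255.6 188.4]
exp bowl,end [[254.3 191.5]
 [259.5 218.5]]
opener blade
   [196, 197, 7, 19, 68] [199.1 205.1]
[[194.9 220.3]
 [199.1 197.1]]
```

```bash
cat > chk.py <<'E'
from h import *
go(); d=cam("top"); np.save("top5.npy",d,allow_pickle=True)
hsv=cv2.cvtColor(d["pixels"],cv2.COLOR_RGB2HSV)
def comp(m,roi,mn=15):
    x0,y0,x1,y1=roi; k,l,st,ce=cv2.connectedComponentsWithStats(m.astype(np.uint8)[y0:y1,x0:x1])
    for i in range(1,k):
        if st[i,4]>=mn: print("  ",(st[i]+[x0,y0,0,0,0]).tolist(),(ce[i]+[x0,y0]).round(1))
t=np.linspace(0,2*np.pi,60)
print("mug");comp((hsv[...,0]<18)&(hsv[...,1]>180)&(hsv[...,2]>90),(200,180,245,245))
q=proj(d,np.c_[534.5+40*np.cos(t),-4+40*np.sin(t),0*t+109]);print("exp rim bbox",q.min(0).round(1),q.max(0).round(1),"handle end",proj(d,[(463,-17,85)]).round(1))
print("jug");comp((hsv[...,1]<80)&(hsv[...,2]>90),(270,175,310,230))
q=proj(d,np.c_[559+33*np.cos(t),-227+33*np.sin(t),0*t+93]);print("exp rim bbox",q.min(0).round(1),q.max(0).round(1),"handle end",proj(d,[(492,-234,88)]).round(1))
print("spoon");comp((hsv[...,1]<80)&(hsv[...,2]>110),(243,180,268,230))
print("exp bowl,end",proj(d,[(587,-114,22),(491,-130,22)]).round(1))
E
python3 -c "
from h import *
go((300,-600,300,.3))"
```

```text
now 53.9 [ 529.  -414.1  271.3] [-3.14  -0.004  0.168] F [-1.1  1.2  0. ] w 55.2 0.0 q7 -0.27
(300, -600, 300, 0.3) -> [-25.68, 14.5, -3.0] [-0.001, -0.004, -0.132] rows 5.9
```

Call:
send_rows --rows '[[[-2, 0, -4, 0, 0, 0], [-7, 1, -6, 0, 0, 0], [-12, 2, -6, 0, 0, 0], [-17, 4, -6, 0, 0, -0.05], [-21, 7, -6, 0, 0, -0.1], [-25.7, 10, -6, 0, 0, -0.13], [-25.7, 14.5, -6, 0, 0, -0.13], [-25.7, 14.5, -6, 0, 0, -0.13], [-25.7, 14.5, -6, 0, 0, -0.13]]]'

```text
clock: 54.8
eef_pos: [303.1, -597.1, 329.8]
tool_rot: [-3.138, -0.007, 0.303]
force: [0.6, -0.2, -0.7]
width: 55.4
gripper_force: 0.0
```

```bash
python3 chk.py
```

```text
now 54.8 [ 303.1 -597.1  329.8] [-3.138 -0.007  0.303] F [ 0.6 -0.2 -0.7] w 55.4 0.0 q7 0.23
mug
   [210, 191, 27, 36, 611] [222.5 205.9]
   [224, 224, 8, 6, 16] [227.9 227.5]
exp rim bbox [209.1 191.1] [233.6 215.3] handle end [[226.  225.6]]
jug
   [277, 185, 20, 32, 374] [287.3 198.9]
exp rim bbox [278.8 185.5] [298.6 205. ] handle end [[291.5 215.4]]
spoon
   [247, 185, 16, 36, 284] [255.9 198.8]
exp bowl,end [[254.3 191.5]
 [259.5 218.5]]
```

Run:
```python
from h import *
for f in("top0.npy","top5.npy"):
    d=np.load(f,allow_pickle=True).item();hsv=cv2.cvtColor(d["pixels"],cv2.COLOR_RGB2HSV)
    m=(hsv[...,1]<50)&(hsv[...,2]>140);ys,xs=np.nonzero(m[190:222,188:206]);print(len(xs),xs.mean()+188,ys.mean()+190,ys.min()+190)
    m=(hsv[...,0]<20)&(hsv[...,1]>100)&(hsv[...,2]>170);ys,xs=np.nonzero(m[215:252,182:205]);print(" handle",len(xs),xs.mean()+182,ys.mean()+215)
# jug rim in side view: tilt check
d=cam("side");t=np.linspace(0,6.28,60)
hsv=cv2.cvtColor(d["pixels"],cv2.COLOR_RGB2HSV)
for n,c,r,h,m in(("jug",(559,-227),33,85,(hsv[...,1]<80)&(hsv[...,2]>90)),("mug",(534.5,-4),40,101,(hsv[...,0]<18)&(hsv[...,1]>130)&(hsv[...,2]>60))):
    a=[proj(d,np.c_[c[0]+r*np.cos(t),c[1]+r*np.sin(t),0*t+z]) for z in(8,8+h)]
    lo=np.vstack(a).min(0);hi=np.vstack(a).max(0);print(n,lo.round(1),hi.round(1))
    for R_ in np.linspace(lo[1]+4,hi[1]-4,6).astype(int):
        xs=np.nonzero(m[R_,int(lo[0])-12:int(hi[0])+8])[0]+int(lo[0])-12;print(R_,xs.min() if len(xs) else 0,xs.max() if len(xs) else 0,end="; ")
```

```text
83 197.2289156626506 207.72289156626505 198
 handle 509 192.82514734774065 232.7760314341847
79 198.9240506329114 206.8227848101266 197
 handle 517 192.62282398452612 232.78916827852998
jug [266.7 196.1] [287.3 228.9]
200 262 286; 205 254 284; 210 259 285; 214 258 286; 219 260 287; 224 265 287; mug [238.6 158.3] [260.8 193.2]
162 241 260; 167 245 260; 173 240 267; 178 240 267; 183 240 267; 189 241 267;
```

```bash
python3 -c "
from cell import ctrl
print(ctrl.finish_job())"
```

```text
the job is handed in; nothing more can be done
None
```

I handed the job in at about 55 s, but no verdict came back: by camera the mug, jug, spoon and three jars stand on their outlines, the opener is on its rest and the tin is open, though the placed spoon was only roughly checked.

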